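# Make up the kit tray for a roller overhaul

### The arm

A 6-joint arm with a two-finger parallel gripper is mounted at the origin on the work surface. World frame = base frame: x ahead of the robot, y to its left, z up, the work surface at z = 0. Lengths are in mm, angles in rad, forces in N, time in s.
With the tool pointing down it reaches from about 350 to 875 mm from the base axis. Payload 4.2 kg.
Tool frame: the origin (TCP) lies midway between the tips of the shut fingers; the grasp point (between the pads) lies 19 mm behind it; z points along the fingers, y is the direction in which the jaws open and shut (so a half turn about z gives the same grasp; the last joint's range is limited). The gripper opens to 85 mm and grips with 20 to 120 N. Pads are 22 mm wide; open, the fingers measure 114 mm over their backs; the gripper's body (76 mm by 85 mm) begins 54 mm behind the grasp point. The pads swing forward as they close: fully open they stand 13 mm farther back than shut.
Start: joints at [1.601, 0.385, 0.008, 0, -1.194, -0.259], TCP at [141.724, 608.698, 209.812] pointing down, gripper open.
Joint ranges: [-3.14, 3.14], [-1.21, 2.06], [-1.07, 1.41], [-3.16, 2.05], [-2.99, -0.16], [-3.1, 3.1]. Speed limits (rad/s): [2.79, 2.79, 3.14, 3.14, 3.14, 3.14].

### API

Orientations are given as a unit quaternion [x, y, z, w].
In Python, from bench import arm gives the robot as it stands.
- The arm moves only by the tool servo_tool, never from a script. Its argument "rows" is a list of rows, each an object of numbers: "fingers": the finger opening in cm, from 0 to 8.54; "x", "y", "z": the shift along the tool's x, y, z in cm; "turn": the turn about the tool's z in degrees. A call has 1 to 10 rows; each row shifts and turns the commanded pose from where the row before left it, along the tool's axes as they then stand; what a row does not reach is not made up. A row lasts 1/12 s, in which the tool goes at most 41.7 mm and 7.16 degrees, less where a joint would pass 70% of its speed; a pose out of reach is approached as far as the arm can. A call is refused whole if a number of a shift passes 4.17 or a number of a turn 7.16, either way. A call with a gripper value outside its range is refused whole. The fingers move at their own pace and stop on an object; the grip force is fixed at half the most. Time passes only in rows, so rows that do not move let the fingers close. It gives the time, the measured TCP pose, the force and the opening at its end, in the units of the state.
- arm.read_state(): the state, without advancing time (a new reading comes with each control period).
- arm.get_image(name): name is "scene" or "top"; returns (picture, depth): 384x512x3 uint8, red, green, blue; 384x512 float32, mm along the optical axis (not along the pixel's ray), 0 where there is no reading.
- arm.camera_model(name): a dict with "fx", "fy", "cx", "cy" (pixels), "pose" (4x4, takes a point from camera to world coordinates). Camera axes: x right, y down, z forward; pixel columns grow to the right and rows downward; lengths in mm; the calibration is good to about 2 mm. A picture is of the moment at which its call begins. camera_model takes no time and is no camera call.
- arm.job_done(): hands the job in, once; it reports no verdict.
The state is a dict: "clock": time; "joints": joint angles; "joint_vel": joint speeds; "joint_efforts": joint torques, N m; "position": TCP position; "ee_rot": TCP orientation; "contact_force": force on the tool from outside, world axes, zero at the start; "wrist_torque": the same for the moment, N m; "gripper_width": finger opening in mm.
Only numpy, scipy, OpenCV 4.12 (cv2) and the standard library are available. Lean on these libraries where they do the work, as an engineer would, in place of code of your own. Each camera call takes 0.05 s, during which the arm holds its last target.

### The job

Make up the green kit tray for the roller overhaul: drop the orange roller into its cradle so that both axle ends bottom out in the slots, slip the new blue-sealed ball bearing fully down over the white post, stand the pulley flat in the round foam recess with its hub up, and lay the bright new bolt flat in the long bin. The rusty old bolt and the rusty old bearing are not part of the kit: leave them where they lie on the mat.

Things in the scene. Friction and masses are not known exactly. Their poses are not given: they have to be found in the camera images.
- roller: Guide roller: orange tube, 36 mm diameter, 76 mm long, fixed on a steel axle of 10 mm diameter, 132 mm long, standing out 28 mm at each end; 0.35 kg. Origin at its centre on the axle line, x along the axle (ends alike). Starts lying on the grey bench mat (mat top 3 mm above the bench), origin 18 mm above the mat; it can roll. Grip across the middle of the tube.
- bearing: The NEW ball bearing: bright steel rings, blue seal between them; 52 mm outside diameter, 25 mm bore open through, 15 mm high, 0.13 kg. Origin at the centre of its underside, z up along its axis. Starts lying flat on the mat (mat top 3 mm above the bench).
- pulley: Belt pulley: aluminium wheel, 50 mm diameter, 17 mm high, black band round its rim; on top a concentric hub, 28 mm diameter, from 17 to 30 mm height; 0.2 kg. Origin at the centre of its underside, z up along its axis. Starts on the mat (3 mm above the bench), hub up. Grip it by the hub.
- bolt: The NEW hexagon bolt with nut, bright silver, 0.2 kg. Origin on its axis, mid-shank; x towards the nut end. Bare shank of 16 mm diameter from x = -31 to +31 mm (grip here); head from -41 to -31, nut from 31 to 44 mm, both 24 mm across flats (28 over corners); thread end at 52 mm. Starts lying on the mat (3 mm above the bench), axis 12 mm above the mat.
- old_bolt: The OLD bolt, brown with rust; same shape, size, origin and axes as the new bolt, also lying on the mat. It stays where it is.
- old_bearing: The OLD bearing, brown with rust all over, no blue seal; same shape, size, origin and axes as the new bearing, also lying on the mat. It stays where it is.
- roller_cradle: Fixed module in the green tray, foot and origin as bearing_post. Black base 8 mm thick; two upright aluminium plates, 8 thick, at x = -52 and +52 mm, 40 mm wide, 54 mm high, each with an open slot at y = 0: bottom at z = 27, 14 mm wide up to z = 38, then flaring to 32 mm wide at the top. Seated, the axle lies along x in both slots, axis at z = 32, the tube between the plates (10 mm room each end).
- bearing_post: Fixed module in the green tray (rim 14 mm above the bench). Foot 144 (x) by 88 mm, origin at its centre on the underside, 3 mm above the bench. Neighbour modules stand 148 mm away along x, 96 mm along y. Black base, top at z = 8 mm, where the bearing lies; at its centre a white upright post, 14 mm diameter up to z = 24, then a cone to 6 mm diameter at z = 34 mm.
- pulley_nest: Fixed module in the green tray, foot and origin as bearing_post. Black foam block 14 mm high with a round recess at its centre, 68 mm diameter, 8 mm deep, green at the bottom (z = 6 mm), where the pulley stands. No room for fingers in the recess beside the pulley's wheel.
- bolt_bin: Fixed module in the green tray, foot and origin as bearing_post. Long open black box 22 mm high, walls 6 mm, green floor at z = 6 mm, inside 132 mm (x) by 76 mm (y). The bolt lies in it along the bin's x axis, either way round.
Not all that is in view belongs to the job. Of the things shaped like the bolt, the silver one is meant.

How it is judged (in metres and radians):
At the end, for the whole second after the job is handed in: Axle bottomed in both slots (within 2.5 mm, level within 0.04 rad), tube between the plates; new bearing flat round its post, 2.5 mm from fully down at most; pulley flat on the recess floor, hub up; new bolt flat on the bin floor; rusty parts within 30 mm of their start; all at rest (z of roller in the frame of roller_cradle between 0.03 and 0.0345 m and x of roller in the frame of roller_cradle between -0.0105 and 0.0105 m and y of roller in the frame of roller_cradle between -0.004 and 0.004 m and angle between the x axis of roller and the x axis of roller_cradle, either way round below 0.09 rad and angle between roller's own x axis and vertical between 1.53 and 1.61 rad and horizontal distance between bearing and bearing_post below 0.008 m and z of bearing in the frame of bearing_post between 0.006 and 0.0105 m and angle between each of bearing, pulley's own z axis and vertical below 0.09 rad and horizontal distance between pulley and pulley_nest below 0.0105 m and z of pulley in the frame of pulley_nest between 0.004 and 0.0085 m and x of bolt in the frame of bolt_bin between -0.03 and 0.03 m and y of bolt in the frame of bolt_bin between -0.028 and 0.028 m and z of bolt in the frame of bolt_bin between 0.015 and 0.0225 m and angle between bolt's own x axis and vertical between 1.5 and 1.64 rad and distance of each of old_bolt, old_bearing from where it was at the start of the episode below 0.03 m and linear speed of each of roller, bearing, pulley, bolt below 0.02 m/s); the robot touches nothing.
It fails at once if the rusty old bolt or the rusty old bearing was moved more than 30 mm from where it lay (distance of any of old_bolt, old_bearing from where it was at the start of the episode above 0.03 m).
It also fails if it takes over 115 s, if anything falls off the work surface, if the arm or the gripper's body presses on something with over 40 N, if the wrist force passes 120 N, or if a joint passes its speed limit or range.

## Working session

There is one attempt and no reset: what is moved stays moved. The work goes in short steps, Python scripts to look and compute and a tool call to move; the robot and the scene stay as the last step left them, time stands still between calls to the robot, and variables do not carry over. Pictures are saved under pics/ and viewed, and the job is handed in when it is done.

Besides the shell and the picture viewer there is one more tool, called as name(argument=value, ...), one argument or row to a line, values as JSON. servo_tool: Moves the arm, as the interface text tells. Its arguments: {"type":"object","properties":{"rows":{"type":"array","items":{"type":"object","properties":{"fingers":{"type":"number"},"x":{"type":"number"},"y":{"type":"number"},"z":{"type":"number"},"turn":{"type":"number"}}}}},"required":["rows"]}

```bash
ls; mkdir -p pics; python3 - <<'E'
from bench import arm
import cv2,numpy as np
print(arm.read_state())
for n in("scene","top"):
    p,d=arm.get_image(n); cv2.imwrite(f"pics/{n}0.png",p[:,:,::-1]); np.save(f"{n}0d.npy",d); np.save(f"{n}0p.npy",p)
    m=arm.camera_model(n); print(n,{k:np.round(v,3).tolist() for k,v in m.items()})
E
```

```text
pics
{'clock': 0.0, 'joints': array([ 1.60059296e+00,  3.85535518e-01,  6.63730606e-03, -4.49965135e-04,
       -1.19400917e+00, -2.58596210e-01]), 'joint_vel': array([-0.0001431 ,  0.00031091, -0.00099655, -0.00253459, -0.00106103,
        0.00120615]), 'joint_efforts': array([ 9.02425600e-04, -3.92294025e+01,  1.88399023e+01,  4.18621033e+00,
       -4.71887222e-03,  5.59593886e-06]), 'position': array([141.61248865, 608.10502758, 208.74610568]), 'ee_rot': array([ 9.93453425e-01, -1.14232811e-01, -5.52664753e-05,  1.07462046e-03]), 'contact_force': array([-0.29460699,  0.41280513,  0.59857112]), 'wrist_torque': array([ 0.02634405, -0.04468108, -0.0220763 ]), 'gripper_width': 85.56761614799338}
scene {'fx': 450.858, 'fy': 450.858, 'cx': 256.741, 'cy': 197.26, 'pose': [[0.676, 0.542, -0.499, 1096.622], [0.737, -0.506, 0.449, -677.596], [-0.009, -0.671, -0.741, 1059.231], [0.0, 0.0, 0.0, 1.0]]}
top {'fx': 472.78, 'fy': 472.78, 'cx': 262.31, 'cy': 188.913, 'pose': [[0.021, -0.997, 0.076, 324.175], [-1.0, -0.021, 0.005, -77.061], [-0.003, -0.076, -0.997, 1411.705], [0.0, 0.0, 0.0, 1.0]]}
```

View pics/scene0.png

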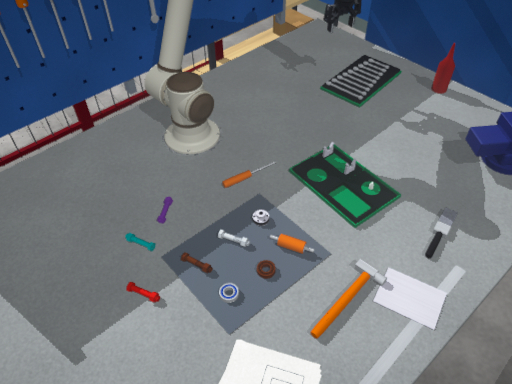

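View pics/top0.png

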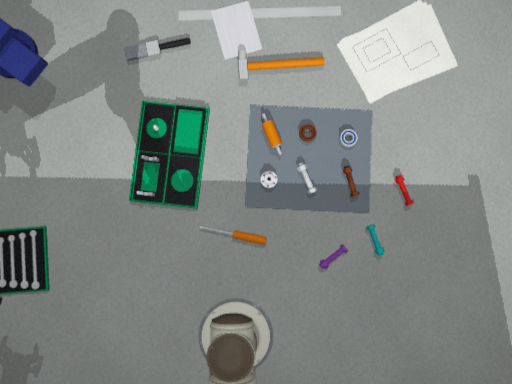

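In the top view, the bolt-shaped things are silver (307,178), rusty (351,181), red (403,190), teal (375,240) and purple (333,257). The silver one is the new bolt. The bearings are blue-sealed (348,137), which is new, and brown (307,132), which is old. Orange things are the roller (271,132), the hammer handle (285,62) and the screwdriver (250,238). The pulley is at (269,179). The tray modules are the post (157,127), bin (187,132), cradle (149,177) and nest (182,180). Next is a close crop to check this.

```bash
cat > h.py <<'E'
import numpy as np,cv2
from bench import arm
def ray(n,u,v):
    m=arm.camera_model(n);P=np.array(m["pose"]);d=P[:3,:3]@np.array([(u-m["cx"])/m["fx"],(v-m["cy"])/m["fy"],1]);return P[:3,3],d
def onz(n,u,v,z):
    o,d=ray(n,u,v);return o+d*(z-o[2])/d[2]
def proj(n,p):
    m=arm.camera_model(n);P=np.array(m["pose"]);q=P[:3,:3].T@(np.array(p)-P[:3,3]);return np.array([m["fx"]*q[0]/q[2]+m["cx"],m["fy"]*q[1]/q[2]+m["cy"]])
def depthpts(n,D):
    m=arm.camera_model(n);P=np.array(m["pose"]);v,u=np.mgrid[0:384,0:512]
    c=np.stack([(u-m["cx"])/m["fx"]*D,(v-m["cy"])/m["fy"]*D,D],-1);return c@P[:3,:3].T+P[:3,3]
E
python3 - <<'E'
import cv2
a=cv2.imread("pics/top0.png")
cv2.imwrite("pics/c1.png",cv2.resize(a[95:220,240:420],None,fx=4.4,fy=4.4,interpolation=cv2.INTER_CUBIC)[:600,:800])
cv2.imwrite("pics/c2.png",cv2.resize(a[95:215,125:215],None,fx=5,fy=5,interpolation=cv2.INTER_CUBIC))
E
```

```text
(no output)
```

View pics/c1.png

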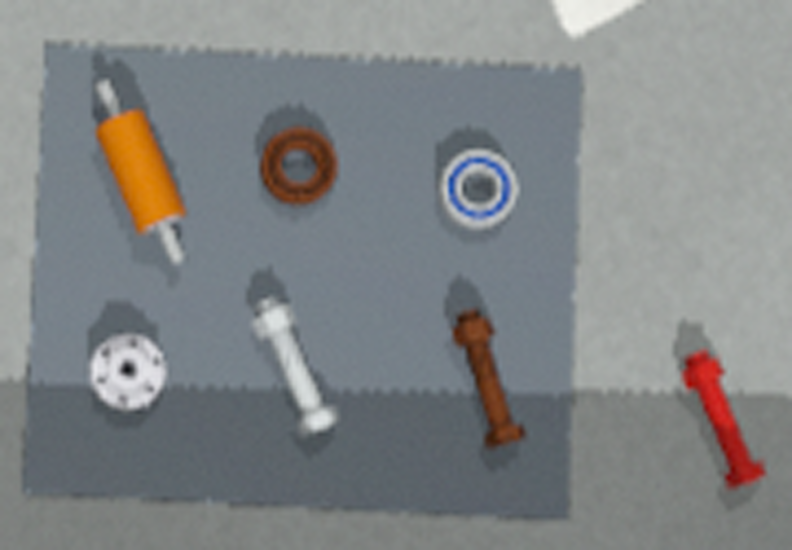

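View pics/c2.png

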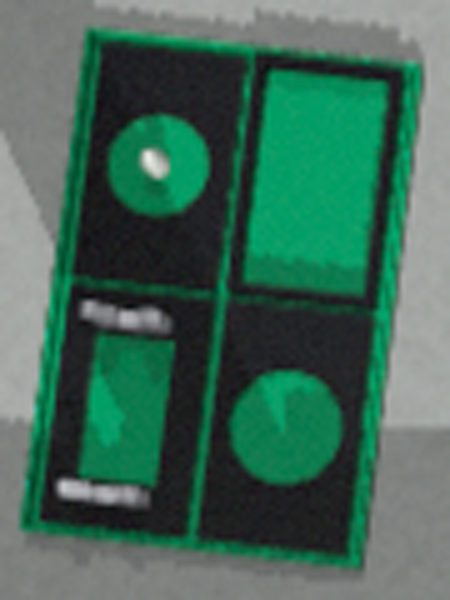

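The crop confirms the choices: the silver bolt's nut end is upper-left and its head lower-right, the blue ring is the new bearing, and the orange roller has steel stubs. Now I'll measure.

```bash
cat > meas.py <<'E'
from h import *
def blob(mask,box):
    m=np.zeros(mask.shape,np.uint8);x0,y0,x1,y1=box;m[y0:y1,x0:x1]=mask[y0:y1,x0:x1]
    n,l,s,c=cv2.connectedComponentsWithStats(m)
    i=1+np.argmax(s[1:,4]);return (l==i).astype(np.uint8),s[i,4]
def cen(m):
    M=cv2.moments(m,True);return M['m10']/M['m00'],M['m01']/M['m00']
E
python3 - <<'E'
from meas import *
for n in("top","scene"):
    p=np.load(f"{n}0p.npy");D=np.load(f"{n}0d.npy");X=depthpts(n,D)
    hsv=cv2.cvtColor(p,cv2.COLOR_RGB2HSV);H,S,V=cv2.split(hsv)
    top=n=="top"
    B=dict(roller=(255,100,290,160),bear=(330,118,368,158),old=(295,118,322,146),pul=(255,165,285,195),bolt=(290,155,325,200)) if top else dict(roller=(268,225,318,260),bear=(210,275,248,310),old=(250,255,282,282),pul=(245,202,275,228),bolt=(212,222,256,252))
    Mk=dict(roller=(H>5)&(H<25)&(S>150),bear=(H>100)&(H<130)&(S>130),old=(H<15)&(S>80),pul=(V>165)&(S<60),bolt=(V>130)&(S<60)if top else (V>150)&(S<60))
    zz=dict(roller=21,bear=18,old=18,pul=33,bolt=15)
    for k in B:
        m,a=blob(Mk[k].astype(np.uint8),B[k]);u,v=cen(m)
        w=onz(n,u,v,zz[k]); (c,sz,an)=cv2.minAreaRect(cv2.findContours(m,0,1)[0][0])
        zs=X[m>0][:,2]
        ys,xs=np.nonzero(m);pts=np.array([onz(n,x,y,zz[k])[:2] for x,y in zip(xs,ys)])
        q=pts-pts.mean(0);ev,E=np.linalg.eigh(q.T@q/len(q));ax=E[:,1];t=q@ax
        print(n,k,a,np.round((u,v),1),np.round(w,1),"zmed/max",np.round(np.percentile(zs,[50,98]),0),"ang",round(np.degrees(np.arctan2(ax[1],ax[0]))%180,1),"ext",round(np.ptp(t),0),round(np.ptp(q@E[:,0]),0),"mid",np.round(pts.mean(0)+ax*(t.max()+t.min())/2,1),"med depth xy",np.round(np.median(X[m>0][:,:2],0),1))
    # tray green
    if top:
        g=((H>65)&(H<90)&(S>120)&(V>60)).astype(np.uint8)
        m,a=blob(cv2.morphologyEx(g,cv2.MORPH_CLOSE,np.ones((15,15))),(120,90,220,220))
        r=cv2.minAreaRect(cv2.findContours(m,0,1)[0][0]);bp=cv2.boxPoints(r);W=np.array([onz(n,*b,14) for b in bp])
        print("tray corners",np.round(W,1).tolist(),np.round(W.mean(0),1),[np.linalg.norm(W[i]-W[i-1]).round(1) for i in range(4)],[np.degrees(np.arctan2(*(W[i]-W[i-1])[1::-1])).round(2) for i in range(4)])
        for k,b,z in(("post",(143,110,170,142),11),("bin",(170,100,210,158),9),("nest",(168,165,196,196),9)):
            m,a=blob(g,b);c=cen(m);r=cv2.minAreaRect(cv2.findContours(m,0,1)[0][0]);W=np.array([onz(n,*q,z) for q in cv2.boxPoints(r)])
            print(k,a,np.round(c,1),np.round(onz(n,*c,z),1),"rectmid",np.round(W.mean(0),1),[np.linalg.norm(W[i]-W[i-1]).round(0) for i in range(4)],[np.degrees(np.arctan2(*(W[i]-W[i-1])[1::-1])).round(1) for i in range(2)])
E
```

```text
top roller 292 [271.1 132.9] [598.3 -93.4  21. ] zmed/max [37. 44.] ang 24.1 ext 78.0 34.0 mid [597.9 -93.5] med depth xy [594.9 -92.9]
top bear 29 [349.7 135.8] [ 594.8 -327.7   18. ] zmed/max [18. 22.] ang 58.5 ext 39.0 31.0 mid [ 595.5 -326.6] med depth xy [ 596.3 -331.8]
top old 188 [307.3 132.1] [ 603.4 -201.2   18. ] zmed/max [18. 24.] ang 161.2 ext 52.0 50.0 mid [ 603.5 -201.2] med depth xy [ 603.1 -200.7]
top pul 184 [268.9 179.2] [458.5 -89.2  33. ] zmed/max [23. 39.] ang 94.0 ext 47.0 45.0 mid [458.6 -89.5] med depth xy [458.9 -90. ]
top bolt 924 [308. 170.] [ 490.2 -205.2   15. ] zmed/max [ 5. 28.] ang 86.5 ext 107.0 114.0 mid [ 490.5 -201.8] med depth xy [ 491.8 -209.1]
tray corners [[388.9, 325.1, 14.0], [693.2, 301.2, 14.0], [672.1, 95.2, 14.0], [368.6, 122.4, 14.0]] [530.7 211.   14. ] [np.float64(203.8), np.float64(305.3), np.float64(207.1), np.float64(304.7)] [np.float64(84.29), np.float64(-4.49), np.float64(-95.86), np.float64(174.88)]
post 309 [156.4 127.6] [609.2 251.5  11. ] rectmid [609.7 252.6  11. ] [np.float64(58.0), np.float64(60.0), np.float64(58.0), np.flo
[... 413 characters left out ...]
scene roller 322 [291.  242.9] [592.8 -95.5  21. ] zmed/max [35. 41.] ang 21.5 ext 81.0 44.0 mid [592.3 -95.6] med depth xy [ 599.4 -102.3]
scene bear 52 [228.2 291.2] [ 589. -326.   18.] zmed/max [18. 22.] ang 41.6 ext 40.0 37.0 mid [ 589.4 -325.5] med depth xy [ 588.4 -326.2]
scene old 227 [265.7 268.7] [ 605.2 -206.2   18. ] zmed/max [17. 22.] ang 138.6 ext 55.0 47.0 mid [ 604.5 -205.6] med depth xy [ 605.5 -205.6]
scene pul 124 [260.  215.3] [465.  -97.4  33. ] zmed/max [22. 36.] ang 104.1 ext 48.0 45.0 mid [465.  -97.6] med depth xy [459.9 -96.1]
scene bolt 175 [232.9 237.3] [ 461.1 -200.8   15. ] zmed/max [22. 31.] ang 24.6 ext 96.0 30.0 mid [ 461.4 -200.6] med depth xy [ 464.2 -202.8]
```

```bash
python3 - <<'E'
from meas import *
T=[];
for n in("top","scene"):
    p=np.load(f"{n}0p.npy");D=np.load(f"{n}0d.npy");X=depthpts(n,D)
    H,S,V=cv2.split(cv2.cvtColor(p,cv2.COLOR_RGB2HSV)); top=n=="top"
    # bolt by bright mask
    m,a=blob(((V>(175 if top else 165))&(S<40)).astype(np.uint8),(296,158,320,198) if top else (214,224,254,250))
    ys,xs=np.nonzero(m);pts=np.array([onz(n,x,y,20)[:2] for x,y in zip(xs,ys)]);q=pts-pts.mean(0);ev,E=np.linalg.eigh(q.T@q);ax=E[:,1];t=q@ax
    print(n,"bolt",a,pts.mean(0).round(1),np.degrees(np.arctan2(ax[1],ax[0]))%180,"ends",(pts.mean(0)+ax*t.max()).round(1),(pts.mean(0)+ax*t.min()).round(1))
    # bearing: bright/blue ring
    b=(330,118,368,158) if top else (212,278,246,308)
    m,a=blob(((V>150)&((S<45)|(S>100))).astype(np.uint8),b)
    c=cv2.findContours(m,0,1)[0];c=max(c,key=cv2.contourArea);e=cv2.fitEllipse(c);print(n,"bearing ell",np.round(e[0],1),np.round(e[1],1),onz(n,*e[0],18 if top else 14).round(1))
    # plates: pts high in tray
    b=(135,150,168,205) if top else (318,140,360,180)
    mm=np.zeros(H.shape,bool);mm[b[1]:b[3],b[0]:b[2]]=1;mm&=(X[...,2]>44)&(X[...,2]<75);P=X[mm]
    e=np.array([.9963,-.0854]);f=np.array([.0854,.9963]);o=np.array([461.5,265.5])
    L=np.c_[(P[:,:2]-o)@e,(P[:,:2]-o)@f]
    for s in(-1,1):
        w=L[L[:,0]*s>20];
        if len(w):print(n,"plate",s,len(w),np.median(w,0).round(1),w.min(0).round(1),w.max(0).round(1))
    # post tip: bright
    b=(145,112,170,142) if top else (360,175,385,200)
    m,a=blob(((V>140)&(S<60)).astype(np.uint8),b);c=cen(m);print(n,"post",a,np.round(c,1),onz(n,*c,30).round(1))
for k,a in(("axle1",(262.9,113.8)),("axle2",(280.3,154.3))):print(k,onz("top",*a,21).round(1))
print("proj cradle plate tops", [proj(n,[461.5+.996*s*52,265.5-.085*s*52,57]).round(1) for n in("top","scene") for s in(-1,1)])
a=cv2.imread("pics/scene0.png")
cv2.imwrite("pics/c3.png",cv2.resize(a[135:235,280:410],None,fx=6,fy=6,interpolation=cv2.INTER_CUBIC))
E
```

```text
top bolt 131 [ 467.2 -199.9] 25.55489734241155 ends [ 425.9 -219.6] [ 509.5 -179.7]
top bearing ell [348.5 137.5] [16.5 17.1] [ 589.8 -324.1   18. ]
top plate -1 28 [-51.    8.4] [-54.4 -20.8] [-47.1  19.9]
top plate 1 29 [53.3  6.8] [ 48.8 -23. ] [57.5 19.2]
top post 23 [155.5 127.1] [606.8 249.6  30. ]
scene bolt 142 [ 463.  -203.8] 24.111535046686157 ends [ 421.2 -222.5] [ 501.5 -186.6]
scene bearing ell [228.2 291.1] [16.5 18.9] [ 586.9 -324.5   14. ]
scene plate -1 24 [-51.2   6.4] [-57.4 -23.7] [-48.   17.3]
scene plate 1 27 [52.4  6.3] [ 46.9 -27.1] [59. 16.]
scene post 29 [371.  185.1] [610.4 244.3  30. ]
axle1 [655.5 -67.6  21. ]
axle2 [ 534.6 -121.7   21. ]
proj cradle plate tops [array([143.7, 192.7]), array([148.2, 157.1]), array([329.1, 144.1]), array([351.6, 160.8])]
```

View pics/c3.png

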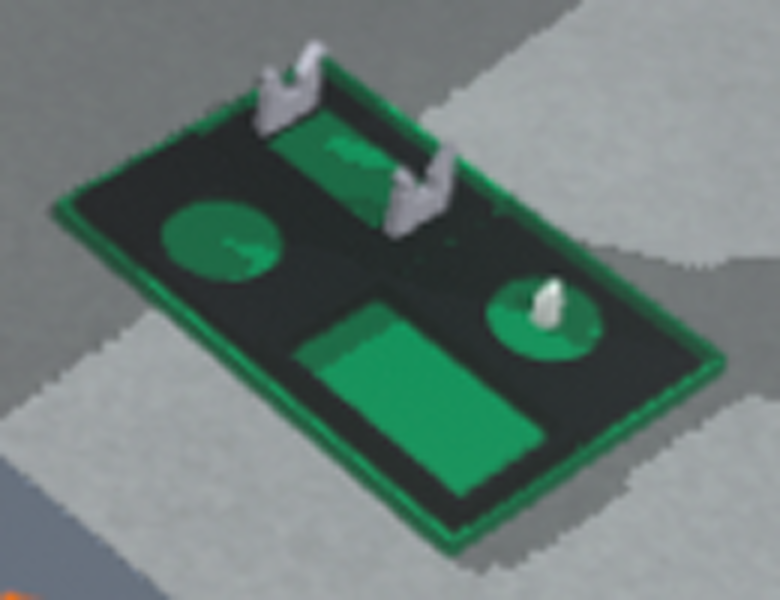

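```bash
cat > plan.py <<'E'
import sys
from h import *
from scipy.spatial.transform import Rotation as R
# usage plan.py x y z jawdeg
def plan(x,y,z,j):
    s=arm.read_state();r=R.from_quat(s["ee_rot"]).as_matrix();p=s["position"]
    cur=np.degrees(np.arctan2(r[1,1],r[0,1]));d=(j-cur+90)%180-90
    print("t",round(s["clock"],2),"tcp",p.round(1),"jaw",round(cur,1),"tilt",np.degrees(np.arccos(-r[2,2])).round(2),"j",s["joints"].round(2),"F",s["contact_force"].round(1),"w",round(s["gripper_width"],1))
    dp=(np.array([x,y,z])-p)/10
    a=np.radians(cur+d);ty=np.array([np.cos(a),np.sin(a),0]);tx=np.cross(ty,[0,0,-1.])
    print("turn(tool) %.1f  alt %.1f"%(-d,-d+180 if d>0 else -d-180),"then shift cm x %.2f y %.2f z %.2f"%(dp@tx,dp@ty,-dp[2]))
    tx0=r[:,0];ty0=r[:,1];print("now-axes shift x %.2f y %.2f z %.2f"%(dp@tx0,dp@ty0,dp@r[:,2]))
if __name__=="__main__":plan(*map(float,sys.argv[1:]))
E
python3 plan.py 597 -94 120 114.1
```

```text
t 0.1 tcp [141.6 608.2 208.8] jaw -103.1 tilt 0.11 j [ 1.6   0.39  0.01 -0.   -1.19 -0.26] F [-0.5 -0.1  0.2] w 85.2
turn(tool) -37.2  alt 142.8 then shift cm x 12.90 y 82.69 z 8.88
now-axes shift x 60.29 y 58.03 z 9.00
```

servo_tool(
  rows=[
    {"turn":-6.2},
    {"turn":-6.2},
    {"turn":-6.2},
    {"turn":-6.2},
    {"turn":-6.2},
    {"turn":-6.2},
    {"x":0.6,"y":4},
    {"x":0.6,"y":4},
    {"x":0.6,"y":4},
    {"x":0.6,"y":4},
  ],
)

```text
invalid input at $.rows[0]: expected keys fingers, x, y, z, turn
```

servo_tool(
  rows=[
    {"x":0.6,"y":4},
    {"x":0.6,"y":4},
    {"x":0.6,"y":4},
    {"x":0.6,"y":4},
    {"x":0.6,"y":4},
    {"x":0.6,"y":4},
    {"x":0.6,"y":4},
    {"x":0.6,"y":4},
    {"x":0.6,"y":4},
    {"x":0.6,"y":4},
  ],
)

```text
invalid input at $.rows[0]: expected keys fingers, x, y, z, turn
```

```bash
python3 plan.py 597 -94 90 114.1
```

```text
t 0.1 tcp [141.6 608.2 208.8] jaw -103.1 tilt 0.11 j [ 1.6   0.39  0.01 -0.   -1.19 -0.26] F [-0.5 -0.1  0.2] w 85.2
turn(tool) -37.2  alt 142.8 then shift cm x 12.90 y 82.69 z 11.88
now-axes shift x 60.29 y 58.02 z 12.00
```

All keys are needed in every row.

servo_tool(
  rows=[
    {"fingers":8.5,"x":0,"y":0,"z":0,"turn":-6.2},
    {"fingers":8.5,"x":0,"y":0,"z":0,"turn":-6.2},
    {"fingers":8.5,"x":0,"y":0,"z":0,"turn":-6.2},
    {"fingers":8.5,"x":0,"y":0,"z":0,"turn":-6.2},
    {"fingers":8.5,"x":0,"y":0,"z":0,"turn":-6.2},
    {"fingers":8.5,"x":0,"y":0,"z":0,"turn":-6.2},
    {"fingers":8.5,"x":0.6,"y":4,"z":0,"turn":0},
    {"fingers":8.5,"x":0.6,"y":4,"z":0,"turn":0},
    {"fingers":8.5,"x":0.6,"y":4,"z":0,"turn":0},
    {"fingers":8.5,"x":0.6,"y":4,"z":0,"turn":0},
  ],
)

```text
clock: 0.93
position: [229.3, 470.5, 209.2]
ee_rot: [0.978, 0.209, -0.0, 0.001]
contact_force: [1.3, 0.1, 0.6]
gripper_width: 85.0
```

servo_tool(
  rows=[
    {"fingers":8.5,"x":0.6,"y":4,"z":0,"turn":0},
    {"fingers":8.5,"x":0.6,"y":4,"z":0,"turn":0},
    {"fingers":8.5,"x":0.6,"y":4,"z":0,"turn":0},
    {"fingers":8.5,"x":0.6,"y":4,"z":0,"turn":0},
    {"fingers":8.5,"x":0.6,"y":4,"z":0,"turn":0},
    {"fingers":8.5,"x":0.6,"y":4,"z":0,"turn":0},
    {"fingers":8.5,"x":0.6,"y":4,"z":0,"turn":0},
    {"fingers":8.5,"x":0.6,"y":4,"z":0,"turn":0},
    {"fingers":8.5,"x":0.6,"y":4,"z":0,"turn":0},
    {"fingers":8.5,"x":0.6,"y":4,"z":0,"turn":0},
  ],
)

```text
clock: 1.77
position: [447.4, 129.8, 209.8]
ee_rot: [0.978, 0.209, -0.0, -0.0]
contact_force: [0.0, 1.7, -0.8]
gripper_width: 84.9
```

```bash
python3 plan.py 597 -94 90 114.1
```

```text
t 1.77 tcp [447.4 129.8 209.8] jaw -65.9 tilt 0.01 j [ 0.63  0.11 -0.36 -0.   -1.1   1.36] F [ 0.   1.7 -0.8] w 84.9
turn(tool) 0.0  alt -180.0 then shift cm x 4.52 y 26.54 z 11.98
now-axes shift x 4.52 y 26.54 z 11.97
```

servo_tool(
  rows=[
    {"fingers":8.5,"x":0.65,"y":3.8,"z":1.5,"turn":0},
    {"fingers":8.5,"x":0.65,"y":3.8,"z":1.5,"turn":0},
    {"fingers":8.5,"x":0.65,"y":3.8,"z":1.5,"turn":0},
    {"fingers":8.5,"x":0.65,"y":3.8,"z":1.5,"turn":0},
    {"fingers":8.5,"x":0.65,"y":3.8,"z":1.5,"turn":0},
    {"fingers":8.5,"x":0.65,"y":3.8,"z":1.5,"turn":0},
    {"fingers":8.5,"x":0.6,"y":3.7,"z":1.5,"turn":0},
    {"fingers":8.5,"x":0,"y":0,"z":0,"turn":0},
    {"fingers":8.5,"x":0,"y":0,"z":0,"turn":0},
    {"fingers":8.5,"x":0,"y":0,"z":0,"turn":0},
  ],
)

```text
clock: 2.6
position: [595.8, -91.9, 104.3]
ee_rot: [0.978, 0.208, -0.001, -0.0]
contact_force: [-0.6, -0.8, -0.6]
gripper_width: 85.0
```

```bash
python3 plan.py 597 -94 7 114.1
python3 - <<'E'
from h import *
for n in("top","scene"):
    p,d=arm.get_image(n);cv2.imwrite(f"pics/{n}1.png",p[:,:,::-1])
a=cv2.imread("pics/top1.png")[90:210,220:400];b=cv2.imread("pics/scene1.png")[170:300,200:350]
cv2.imwrite("pics/j1.png",np.hstack([cv2.resize(a,(600,400)),cv2.resize(b,(461,400))])[:, :1061] if 0 else np.vstack([cv2.resize(a,(450,300),interpolation=2),cv2.resize(b,(450,390),interpolation=2)[:300]]))
E
```

```text
t 2.6 tcp [595.8 -91.9 104.3] jaw -65.9 tilt 0.08 j [ 0.12  0.44 -0.19 -0.   -0.94  1.88] F [-0.6 -0.8 -0.6] w 85.0
turn(tool) -0.0  alt 180.0 then shift cm x 0.03 y 0.24 z 9.73
now-axes shift x 0.04 y 0.24 z 9.73
```

View pics/j1.png

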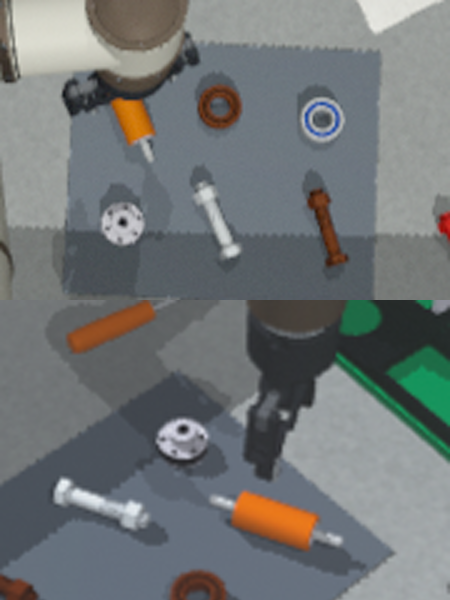

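The gripper stands over the roller, square to its axis, so I'll descend and grip.

servo_tool(
  rows=[
    {"fingers":8.5,"x":0,"y":0.2,"z":3,"turn":0},
    {"fingers":8.5,"x":0,"y":0,"z":3,"turn":0},
    {"fingers":8.5,"x":0,"y":0,"z":2.5,"turn":0},
    {"fingers":8.5,"x":0,"y":0,"z":1.1,"turn":0},
    {"fingers":8.5,"x":0,"y":0,"z":0,"turn":0},
    {"fingers":5,"x":0,"y":0,"z":0,"turn":0},
    {"fingers":4.5,"x":0,"y":0,"z":0,"turn":0},
    {"fingers":4.2,"x":0,"y":0,"z":0,"turn":0},
    {"fingers":3.8,"x":0,"y":0,"z":0,"turn":0},
    {"fingers":3,"x":0,"y":0,"z":0,"turn":0},
  ],
)

```text
clock: 3.53
position: [597.8, -93.6, 10.0]
ee_rot: [0.978, 0.209, 0.001, 0.0]
contact_force: [0.4, 0.1, -0.1]
gripper_width: 30.2
```

servo_tool(
  rows=[
    {"fingers":2,"x":0,"y":0,"z":0,"turn":0},
    {"fingers":2,"x":0,"y":0,"z":0,"turn":0},
    {"fingers":2,"x":0,"y":0,"z":0,"turn":0},
    {"fingers":2,"x":0,"y":0,"z":0,"turn":0},
  ],
)

```text
clock: 3.87
position: [598.8, -94.6, 12.9]
ee_rot: [0.978, 0.21, 0.002, 0.001]
contact_force: [-4.1, -0.6, 15.9]
gripper_width: 20.3
```

```bash
python3 plan.py 597 -94 7 114.1
python3 - <<'E'
from h import *
for n in("top","scene"):
    p,d=arm.get_image(n);cv2.imwrite(f"pics/{n}2.png",p[:,:,::-1])
b=cv2.imread("pics/scene2.png")[170:300,200:350]
cv2.imwrite("pics/j2.png",cv2.resize(b,(600,520),interpolation=2))
E
```

```text
t 3.87 tcp [598.8 -94.6  12.9] jaw -65.8 tilt 0.26 j [ 0.11  0.55 -0.27  0.   -0.74  1.88] F [-4.1 -0.6 15.9] w 20.3
turn(tool) 0.1  alt -179.9 then shift cm x -0.14 y -0.13 z 0.59
now-axes shift x -0.14 y -0.13 z 0.59
```

View pics/j2.png

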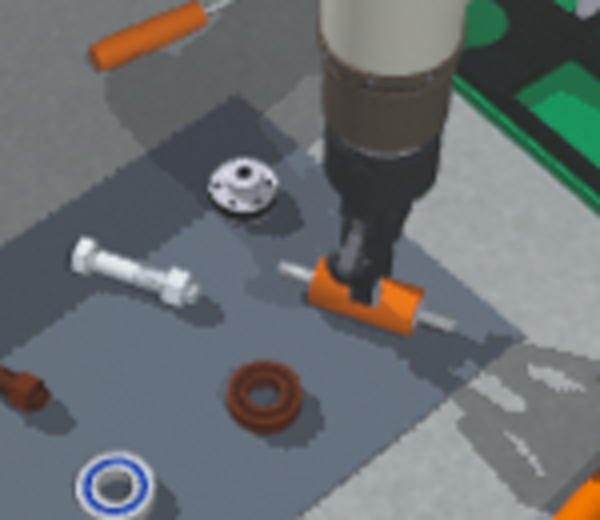

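The opening went down to 20 mm, less than the 36 mm tube, so the tips rode up over the top. I'll open, look, and go lower.

servo_tool(
  rows=[
    {"fingers":6,"x":0,"y":0,"z":0,"turn":0},
    {"fingers":6,"x":0,"y":0,"z":0,"turn":0},
    {"fingers":6,"x":0,"y":0,"z":0,"turn":0},
    {"fingers":6,"x":0,"y":0,"z":0,"turn":0},
    {"fingers":6,"x":0,"y":0,"z":0,"turn":0},
    {"fingers":6,"x":0,"y":0,"z":0,"turn":0},
  ],
)

```text
clock: 4.47
position: [596.9, -93.6, 8.4]
ee_rot: [0.978, 0.209, -0.0, -0.0]
contact_force: [-0.4, -0.2, -0.2]
gripper_width: 60.2
```

```bash
python3 plan.py 597 -94 4 114.1
python3 - <<'E'
from h import *
for n in("top","scene"):
    p,d=arm.get_image(n);cv2.imwrite(f"pics/{n}3.png",p[:,:,::-1])
b=cv2.imread("pics/scene3.png")[190:270,240:340];a=cv2.imread("pics/top3.png")[95:170,230:330]
cv2.imwrite("pics/j3.png",np.hstack([cv2.resize(b,(400,320),interpolation=2),cv2.resize(a,(400,320),interpolation=2)]))
E
```

```text
t 4.47 tcp [596.9 -93.6   8.4] jaw -65.9 tilt 0.04 j [ 0.11  0.56 -0.27 -0.   -0.74  1.88] F [-0.4 -0.2 -0.2] w 60.2
turn(tool) -0.0  alt 180.0 then shift cm x -0.00 y 0.04 z 0.44
now-axes shift x -0.00 y 0.04 z 0.44
```

View pics/j3.png

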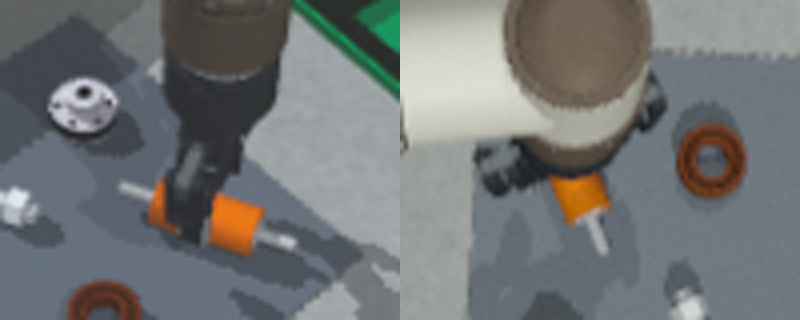

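servo_tool(
  rows=[
    {"fingers":5.5,"x":0,"y":0,"z":0.2,"turn":0},
    {"fingers":5,"x":0,"y":0,"z":0.1,"turn":0},
    {"fingers":4.6,"x":0,"y":0,"z":0,"turn":0},
    {"fingers":4.2,"x":0,"y":0,"z":0,"turn":0},
    {"fingers":3.9,"x":0,"y":0,"z":0,"turn":0},
    {"fingers":3.9,"x":0,"y":0,"z":0,"turn":0},
  ],
)

```text
clock: 5.07
position: [597.1, -93.6, 5.9]
ee_rot: [0.978, 0.209, 0.0, 0.0]
contact_force: [-0.5, -0.6, 0.1]
gripper_width: 38.5
```

servo_tool(
  rows=[
    {"fingers":3.4,"x":0,"y":0,"z":0,"turn":0},
    {"fingers":3.2,"x":0,"y":0,"z":0,"turn":0},
    {"fingers":3,"x":0,"y":0,"z":0,"turn":0},
  ],
)

```text
clock: 5.32
position: [597.6, -94.0, 6.5]
ee_rot: [0.978, 0.209, 0.0, 0.0]
contact_force: [0.9, -1.7, 2.5]
gripper_width: 30.5
```

```bash
python3 plan.py 597 -94 4 114.1
python3 - <<'E'
from h import *
for n in("scene",):
    p,d=arm.get_image(n);cv2.imwrite(f"pics/{n}4.png",p[:,:,::-1])
b=cv2.imread("pics/scene4.png")[190:270,240:340]
cv2.imwrite("pics/j4.png",cv2.resize(b,(600,480),interpolation=2))
E
```

```text
t 5.32 tcp [597.6 -94.    6.5] jaw -65.9 tilt 0.07 j [ 0.11  0.56 -0.28  0.   -0.73  1.88] F [ 0.9 -1.7  2.5] w 30.5
turn(tool) 0.0  alt -180.0 then shift cm x -0.05 y -0.02 z 0.25
now-axes shift x -0.05 y -0.02 z 0.25
```

View pics/j4.png

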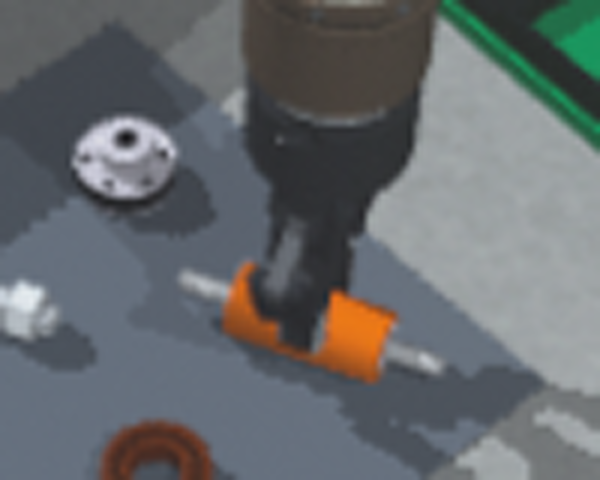

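servo_tool(
  rows=[
    {"fingers":4.6,"x":0,"y":0,"z":0,"turn":0},
    {"fingers":4.6,"x":0,"y":0,"z":0,"turn":0},
    {"fingers":4.6,"x":0,"y":0,"z":0.2,"turn":0},
    {"fingers":4.6,"x":0,"y":0,"z":0.2,"turn":0},
    {"fingers":4.2,"x":0,"y":0,"z":0,"turn":0},
    {"fingers":3.8,"x":0,"y":0,"z":0,"turn":0},
    {"fingers":3.8,"x":0,"y":0,"z":0,"turn":0},
  ],
)

```text
clock: 5.95
position: [597.0, -93.5, 1.6]
ee_rot: [0.978, 0.209, -0.0, -0.0]
contact_force: [0.5, 0.3, 0.7]
gripper_width: 37.9
```

servo_tool(
  rows=[
    {"fingers":3.4,"x":0,"y":0,"z":0,"turn":0},
    {"fingers":2,"x":0,"y":0,"z":0,"turn":0},
  ],
)

```text
clock: 6.12
position: [597.2, -93.7, 2.3]
ee_rot: [0.978, 0.209, 0.0, 0.0]
contact_force: [-1.1, -1.1, 2.6]
gripper_width: 32.1
```

servo_tool(
  rows=[
    {"fingers":2,"x":0,"y":0,"z":0,"turn":0},
  ],
)

```text
clock: 6.2
position: [597.2, -93.7, 2.3]
ee_rot: [0.978, 0.209, 0.0, 0.0]
contact_force: [-0.6, -1.0, 3.2]
gripper_width: 31.7
```

servo_tool(
  rows=[
    {"fingers":2,"x":0,"y":0,"z":0,"turn":0},
    {"fingers":2,"x":0,"y":0,"z":0,"turn":0},
    {"fingers":2,"x":0,"y":0,"z":0,"turn":0},
  ],
)

```text
clock: 6.45
position: [597.2, -93.7, 2.3]
ee_rot: [0.978, 0.209, 0.0, 0.0]
contact_force: [-1.2, -0.6, 5.1]
gripper_width: 31.6
```

servo_tool(
  rows=[
    {"fingers":2,"x":0,"y":0,"z":-0.5,"turn":0},
    {"fingers":2,"x":0,"y":0,"z":-1.5,"turn":0},
    {"fingers":2,"x":0,"y":0,"z":-2,"turn":0},
    {"fingers":2,"x":0,"y":0,"z":-2,"turn":0},
    {"fingers":2,"x":0,"y":0,"z":-2,"turn":0},
    {"fingers":2,"x":0,"y":0,"z":-2,"turn":0},
    {"fingers":2,"x":0,"y":0,"z":0,"turn":0},
  ],
)

```text
clock: 7.03
position: [599.4, -93.4, 105.3]
ee_rot: [0.978, 0.209, 0.004, 0.001]
contact_force: [1.0, 0.8, -1.3]
gripper_width: 31.3
```

```bash
python3 plan.py 461.5 265.5 110 85.1
python3 - <<'E'
from h import *
for n in("top","scene",):
    p,d=arm.get_image(n);cv2.imwrite(f"pics/{n}5.png",p[:,:,::-1])
b=cv2.imread("pics/scene5.png")[160:280,220:370];a=cv2.imread("pics/top5.png")[85:185,215:340]
cv2.imwrite("pics/j5.png",np.hstack([cv2.resize(b,(400,320),interpolation=2),cv2.resize(a,(400,320),interpolation=2)]))
E
```

```text
t 7.03 tcp [599.4 -93.4 105.3] jaw -65.9 tilt 0.41 j [ 0.11  0.44 -0.19  0.   -0.94  1.88] F [ 1.   0.8 -1.3] w 31.3
turn(tool) 29.0  alt -151.0 then shift cm x -16.80 y -34.58 z -0.47
now-axes shift x 2.09 y -38.39 z -0.56
```

View pics/j5.png

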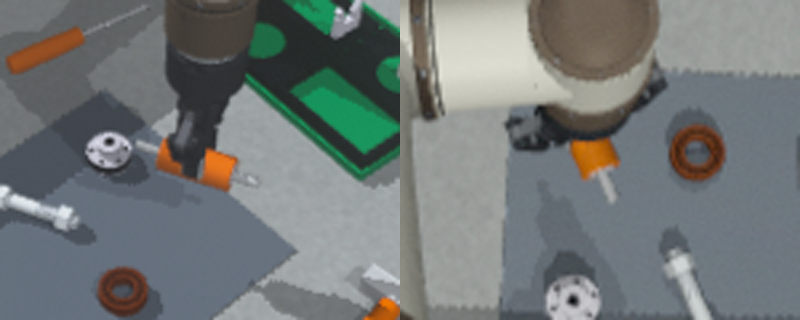

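The roller is held. Its axis sits 18.7 mm above the TCP, at the grasp point. Now over to the cradle.

servo_tool(
  rows=[
    {"fingers":2,"x":0,"y":0,"z":-0.2,"turn":5.8},
    {"fingers":2,"x":0,"y":0,"z":-0.2,"turn":5.8},
    {"fingers":2,"x":0,"y":0,"z":0,"turn":5.8},
    {"fingers":2,"x":0,"y":0,"z":0,"turn":5.8},
    {"fingers":2,"x":0,"y":0,"z":0,"turn":5.8},
    {"fingers":2,"x":-1,"y":-2,"z":0,"turn":0},
    {"fingers":2,"x":-1.5,"y":-3,"z":0,"turn":0},
    {"fingers":2,"x":-1.5,"y":-3,"z":0,"turn":0},
    {"fingers":2,"x":-1.5,"y":-3,"z":0,"turn":0},
    {"fingers":2,"x":-1.5,"y":-3,"z":0,"turn":0},
  ],
)

```text
clock: 7.97
position: [536.8, 52.6, 103.1]
ee_rot: [0.999, -0.044, -0.002, 0.001]
contact_force: [0.1, 0.1, -2.4]
gripper_width: 31.7
```

servo_tool(
  rows=[
    {"fingers":2,"x":-1.5,"y":-3,"z":0,"turn":0},
    {"fingers":2,"x":-1.5,"y":-3,"z":0,"turn":0},
    {"fingers":2,"x":-1.5,"y":-3,"z":0,"turn":0},
    {"fingers":2,"x":-1.5,"y":-3,"z":0,"turn":0},
    {"fingers":2,"x":-1.5,"y":-3,"z":0,"turn":0},
    {"fingers":2,"x":-1.5,"y":-3,"z":0,"turn":0},
    {"fingers":2,"x":-0.8,"y":-2.6,"z":0,"turn":0},
    {"fingers":2,"x":0,"y":0,"z":0,"turn":0},
    {"fingers":2,"x":0,"y":0,"z":0,"turn":0},
    {"fingers":2,"x":0,"y":0,"z":0,"turn":0},
  ],
)

```text
clock: 8.8
position: [458.0, 264.6, 103.9]
ee_rot: [0.999, -0.043, -0.002, 0.001]
contact_force: [0.4, 0.6, -4.1]
gripper_width: 31.7
```

```bash
python3 plan.py 461.5 265.5 16.5 85.1
python3 - <<'E'
from h import *
for n in("top","scene",):
    p,d=arm.get_image(n);cv2.imwrite(f"pics/{n}6.png",p[:,:,::-1])
b=cv2.imread("pics/scene6.png")[110:220,290:410];a=cv2.imread("pics/top6.png")[120:220,105:215]
cv2.imwrite("pics/j6.png",np.hstack([cv2.resize(b,(400,367),interpolation=2),cv2.resize(a,(400,367),interpolation=2)]))
E
```

```text
t 8.8 tcp [458.  264.6 103.9] jaw -94.9 tilt 0.25 j [ 0.83  0.33 -0.37 -0.   -0.87  0.66] F [ 0.4  0.6 -4.1] w 31.7
turn(tool) -0.0  alt 180.0 then shift cm x 0.34 y -0.12 z 8.74
now-axes shift x 0.37 y -0.15 z 8.74
```

View pics/j6.png

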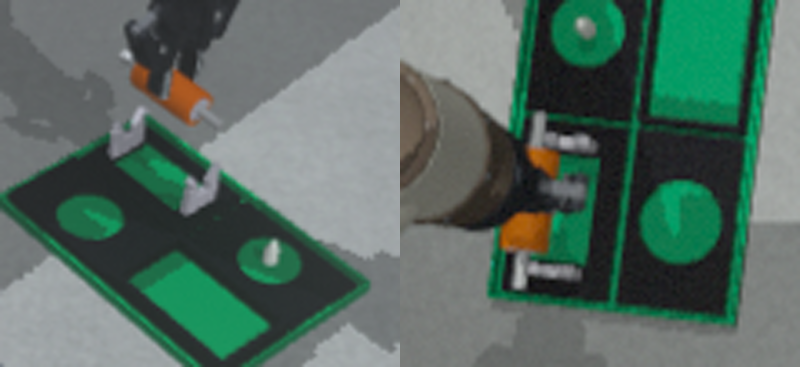

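```bash
python3 - <<'E'
from h import *
a=onz("top",143.5,151.5,122.6);b=onz("top",137.8,198.2,122.6);print(a,b,(a+b)/2,np.linalg.norm(a-b),np.degrees(np.arctan2(*(a-b)[1::-1])))
p=cv2.imread("pics/top6.png")[130:210,120:175];cv2.imwrite("pics/j7.png",cv2.resize(p,None,fx=7,fy=7,interpolation=2))
E
```

```text
[519.29548308 258.20965514 122.6       ] [390.2824919  268.63268693 122.6       ] [454.78898749 263.42117103 122.6       ] 129.43334765176124 -4.618926119679333
```

View pics/j7.png

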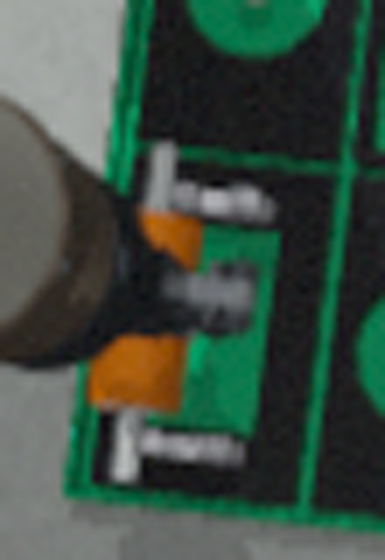

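servo_tool(
  rows=[
    {"fingers":2,"x":0.25,"y":-0.1,"z":1,"turn":0},
    {"fingers":2,"x":0.25,"y":-0.1,"z":2,"turn":0},
    {"fingers":2,"x":0,"y":0,"z":1.5,"turn":0},
    {"fingers":2,"x":0,"y":0,"z":0.5,"turn":0},
    {"fingers":2,"x":0,"y":0,"z":0,"turn":0},
    {"fingers":2,"x":0,"y":0,"z":0,"turn":0},
  ],
)

```text
clock: 9.4
position: [464.8, 266.7, 55.7]
ee_rot: [0.999, -0.043, 0.0, 0.0]
contact_force: [-0.2, 0.2, -3.1]
gripper_width: 31.4
```

```bash
python3 plan.py 461.5 265.5 16.5 85.1
python3 - <<'E'
from h import *
for n in("top","scene",):
    p,d=arm.get_image(n);cv2.imwrite(f"pics/{n}7.png",p[:,:,::-1])
b=cv2.imread("pics/scene7.png")[110:190,310:390];a=cv2.imread("pics/top7.png")[135:215,120:200]
cv2.imwrite("pics/j8.png",np.hstack([cv2.resize(b,(400,400),interpolation=2),cv2.resize(a,(400,400),interpolation=2)]))
E
```

```text
t 9.4 tcp [464.8 266.7  55.7] jaw -94.9 tilt 0.02 j [ 0.82  0.4  -0.41  0.   -0.76  0.66] F [-0.2  0.2 -3.1] w 31.4
turn(tool) -0.0  alt 180.0 then shift cm x -0.32 y 0.15 z 3.92
now-axes shift x -0.32 y 0.14 z 3.92
```

View pics/j8.png

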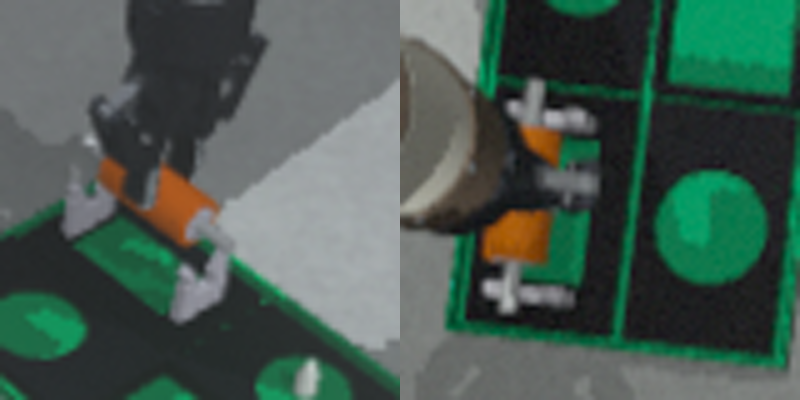

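```bash
python3 - <<'E'
from h import *
a=onz("top",147,151.2,74.4);b=onz("top",141.6,197.5,74.4);print((a+b)/2,np.linalg.norm(a-b),np.degrees(np.arctan2(*(a-b)[1::-1])))
E
```

```text
[461.31169821 265.81811421  74.4       ] 133.07814119942904 -4.345270860677032
```

The camera puts the roller at (461.3, 265.8), right over the cradle. I'll lower it.

servo_tool(
  rows=[
    {"fingers":2,"x":0,"y":0,"z":0.8,"turn":0},
    {"fingers":2,"x":0,"y":0,"z":0.8,"turn":0},
    {"fingers":2,"x":0,"y":0,"z":0.8,"turn":0},
    {"fingers":2,"x":0,"y":0,"z":0.6,"turn":0},
    {"fingers":2,"x":0,"y":0,"z":0.4,"turn":0},
    {"fingers":2,"x":0,"y":0,"z":0,"turn":0},
    {"fingers":2,"x":0,"y":0,"z":0,"turn":0},
  ],
)

```text
clock: 10.08
position: [464.2, 266.8, 21.4]
ee_rot: [0.999, -0.043, -0.0, 0.001]
contact_force: [-0.4, -0.6, -4.2]
gripper_width: 31.3
```

```bash
python3 plan.py 464.8 266.7 16.5 85.1
```

```text
t 10.08 tcp [464.2 266.8  21.4] jaw -94.9 tilt 0.07 j [ 0.82  0.45 -0.44  0.   -0.68  0.66] F [-0.4 -0.6 -4.2] w 31.3
turn(tool) -0.0  alt 180.0 then shift cm x 0.06 y 0.01 z 0.49
now-axes shift x 0.06 y 0.00 z 0.49
```

servo_tool(
  rows=[
    {"fingers":2,"x":0,"y":0,"z":0.2,"turn":0},
    {"fingers":2,"x":0,"y":0,"z":0.2,"turn":0},
    {"fingers":2,"x":0,"y":0,"z":0,"turn":0},
  ],
)

```text
clock: 10.33
position: [464.4, 266.9, 17.7]
ee_rot: [0.999, -0.043, -0.0, 0.0]
contact_force: [-0.0, -0.9, -3.2]
gripper_width: 31.7
```

servo_tool(
  rows=[
    {"fingers":2,"x":0,"y":0,"z":0.1,"turn":0},
    {"fingers":2,"x":0,"y":0,"z":0.1,"turn":0},
    {"fingers":2,"x":0,"y":0,"z":0,"turn":0},
  ],
)

```text
clock: 10.58
position: [464.5, 266.9, 16.2]
ee_rot: [0.999, -0.043, 0.0, 0.0]
contact_force: [-1.3, -2.3, 0.5]
gripper_width: 31.6
```

The weight is off the gripper (Fz went from -3.2 to +0.5), so I'll release and rise.

servo_tool(
  rows=[
    {"fingers":4,"x":0,"y":0,"z":0,"turn":0},
    {"fingers":5,"x":0,"y":0,"z":0,"turn":0},
    {"fingers":5.6,"x":0,"y":0,"z":0,"turn":0},
    {"fingers":5.6,"x":0,"y":0,"z":-0.5,"turn":0},
    {"fingers":5.6,"x":0,"y":0,"z":-2,"turn":0},
    {"fingers":5.6,"x":0,"y":0,"z":-3,"turn":0},
    {"fingers":7,"x":0,"y":0,"z":-4,"turn":0},
    {"fingers":8.5,"x":0,"y":0,"z":-4,"turn":0},
    {"fingers":8.5,"x":0,"y":4,"z":0,"turn":0},
    {"fingers":8.5,"x":0,"y":4,"z":0,"turn":0},
  ],
)

```text
clock: 11.42
position: [459.5, 189.3, 154.4]
ee_rot: [0.999, -0.041, 0.003, -0.003]
contact_force: [-0.9, -1.4, -1.0]
gripper_width: 85.1
```

servo_tool(
  rows=[
    {"fingers":8.5,"x":0,"y":4,"z":0,"turn":0},
    {"fingers":8.5,"x":0,"y":4,"z":0,"turn":0},
    {"fingers":8.5,"x":0,"y":4,"z":0,"turn":0},
    {"fingers":8.5,"x":0,"y":4,"z":0,"turn":0},
    {"fingers":8.5,"x":0,"y":4,"z":0,"turn":0},
  ],
)

```text
clock: 11.83
position: [440.3, -13.4, 151.7]
ee_rot: [0.999, -0.042, 0.001, -0.0]
contact_force: [0.2, -0.3, -0.9]
gripper_width: 85.0
```

```bash
python3 plan.py 458.6 -89.3 110 85.1
python3 - <<'E'
from h import *
for n in("top","scene",):
    p,d=arm.get_image(n);cv2.imwrite(f"pics/{n}8.png",p[:,:,::-1])
    b=(135,150,168,205) if n=="top" else (315,135,362,182)
    X=depthpts(n,d);H,S,V=cv2.split(cv2.cvtColor(p,cv2.COLOR_RGB2HSV));m=np.zeros(H.shape,bool);m[b[1]:b[3],b[0]:b[2]]=1;m&=(H>5)&(H<25)&(S>150);print(n,m.sum(),"top z 98%",np.percentile(X[m][:,2],[50,90,98]))
    ys,xs=np.nonzero(m);q=np.array([onz(n,x,y,35)[:2] for x,y in zip(xs,ys)]);print(q.mean(0))
b=cv2.imread("pics/scene8.png")[120:200,310:390];a=cv2.imread("pics/top8.png")[135:215,120:200]
cv2.imwrite("pics/j9.png",np.hstack([cv2.resize(b,(400,400),interpolation=2),cv2.resize(a,(400,400),interpolation=2)]))
E
```

```text
t 11.83 tcp [440.3 -13.4 151.7] jaw -94.8 tilt 0.13 j [ 0.34  0.12 -0.51  0.   -0.93  1.15] F [ 0.2 -0.3 -0.9] w 85.0
turn(tool) 0.1  alt -179.9 then shift cm x 2.48 y 7.40 z 4.17
now-axes shift x 2.46 y 7.41 z 4.17
top 143 top z 98% [ 51.28473598  55.98899223 481.80570398]
[486.30550725 267.82945642]
scene 212 top z 98% [47.59369861 53.23114017 55.33226442]
[455.9531401 267.415673 ]
```

View pics/j9.png

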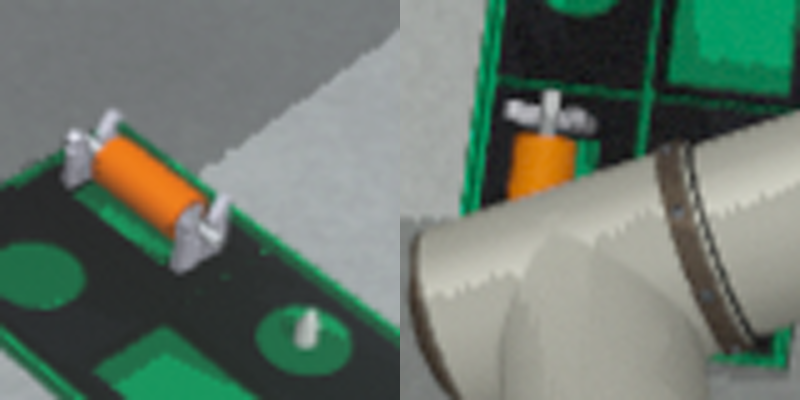

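Both axle ends are down in the slots: the tube top is at about 53 mm, as it should be. Next is the pulley.

servo_tool(
  rows=[
    {"fingers":6,"x":0.6,"y":1.8,"z":1,"turn":0},
    {"fingers":6,"x":0.6,"y":1.9,"z":2,"turn":0},
    {"fingers":6,"x":0.6,"y":1.9,"z":2,"turn":0},
    {"fingers":6,"x":0.6,"y":1.5,"z":2,"turn":0},
    {"fingers":6,"x":0,"y":0,"z":2,"turn":0},
    {"fingers":6,"x":0,"y":0,"z":0,"turn":0},
    {"fingers":6,"x":0,"y":0,"z":0,"turn":0},
  ],
)

```text
clock: 12.52
position: [458.2, -84.5, 60.6]
ee_rot: [0.999, -0.043, -0.001, 0.0]
contact_force: [-0.3, -0.1, 0.4]
gripper_width: 60.0
```

```bash
python3 plan.py 458.6 -89.3 22 85.1
python3 - <<'E'
from h import *
for n in("top","scene",):
    p,d=arm.get_image(n);cv2.imwrite(f"pics/{n}9.png",p[:,:,::-1])
b=cv2.imread("pics/scene9.png")[160:240,220:300];a=cv2.imread("pics/top9.png")[140:220,230:310]
cv2.imwrite("pics/j10.png",np.hstack([cv2.resize(b,(400,400),interpolation=2),cv2.resize(a,(400,400),interpolation=2)]))
E
```

```text
t 12.52 tcp [458.2 -84.5  60.6] jaw -94.9 tilt 0.09 j [ 0.17  0.3  -0.57  0.   -0.71  1.32] F [-0.3 -0.1  0.4] w 60.0
turn(tool) 0.0  alt -180.0 then shift cm x 0.08 y 0.47 z 3.86
now-axes shift x 0.08 y 0.47 z 3.86
```

View pics/j10.png

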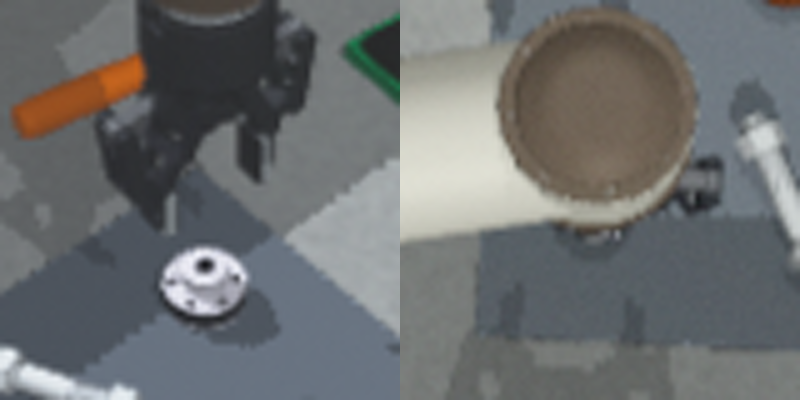

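servo_tool(
  rows=[
    {"fingers":6,"x":0.1,"y":0.4,"z":1,"turn":0},
    {"fingers":6,"x":0,"y":0,"z":1.5,"turn":0},
    {"fingers":5.5,"x":0,"y":0,"z":1.0,"turn":0},
    {"fingers":5,"x":0,"y":0,"z":0.3,"turn":0},
    {"fingers":4.5,"x":0,"y":0,"z":0,"turn":0},
    {"fingers":4,"x":0,"y":0,"z":0,"turn":0},
    {"fingers":3.5,"x":0,"y":0,"z":0,"turn":0},
    {"fingers":3.2,"x":0,"y":0,"z":0,"turn":0},
  ],
)

```text
clock: 13.28
position: [459.7, -88.6, 23.7]
ee_rot: [0.999, -0.043, 0.001, -0.0]
contact_force: [0.9, -1.0, -0.4]
gripper_width: 32.3
```

```bash
python3 plan.py 458.6 -89.3 22 85.1
python3 - <<'E'
from h import *
for n in("top","scene",):
    p,d=arm.get_image(n);cv2.imwrite(f"pics/{n}10.png",p[:,:,::-1])
b=cv2.imread("pics/scene10.png")[170:240,220:290];a=cv2.imread("pics/top10.png")[140:220,230:310]
cv2.imwrite("pics/j11.png",np.hstack([cv2.resize(b,(400,400),interpolation=2),cv2.resize(a,(400,400),interpolation=2)]))
E
```

```text
t 13.28 tcp [459.7 -88.6  23.7] jaw -94.9 tilt 0.12 j [ 0.16  0.36 -0.6   0.   -0.6   1.33] F [ 0.9 -1.  -0.4] w 32.3
turn(tool) 0.0  alt -180.0 then shift cm x -0.10 y 0.08 z 0.17
now-axes shift x -0.10 y 0.08 z 0.17
```

View pics/j11.png

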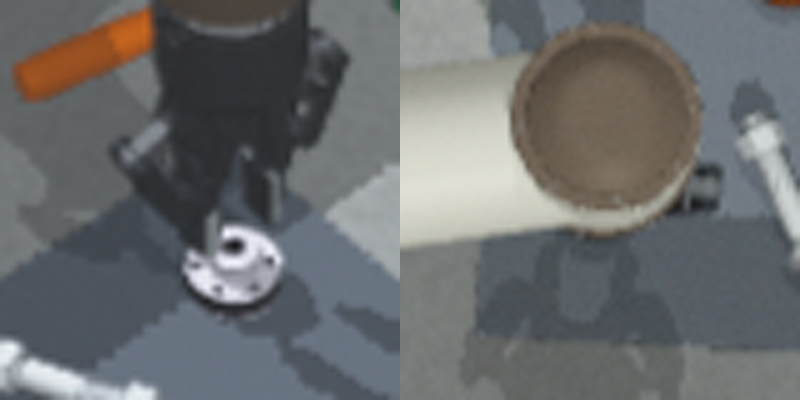

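servo_tool(
  rows=[
    {"fingers":3.4,"x":-0.1,"y":0,"z":0.2,"turn":0},
    {"fingers":3.4,"x":0,"y":0,"z":0.2,"turn":0},
    {"fingers":3.4,"x":0,"y":0,"z":0,"turn":0},
  ],
)

```text
clock: 13.63
position: [457.5, -88.8, 18.4]
ee_rot: [0.999, -0.043, -0.0, 0.0]
contact_force: [-0.1, 0.5, 0.2]
gripper_width: 34.1
```

servo_tool(
  rows=[
    {"fingers":2.8,"x":0,"y":0,"z":0,"turn":0},
    {"fingers":1.2,"x":0,"y":0,"z":0,"turn":0},
    {"fingers":1.2,"x":0,"y":0,"z":0,"turn":0},
    {"fingers":1.2,"x":0,"y":0,"z":0,"turn":0},
  ],
)

```text
clock: 13.97
position: [458.0, -88.7, 18.8]
ee_rot: [0.999, -0.043, 0.0, 0.0]
contact_force: [-0.3, 0.3, 0.0]
gripper_width: 12.2
```

```bash

python3 - <<'E'
from h import *
for n in("top","scene",):
    p,d=arm.get_image(n);cv2.imwrite(f"pics/{n}11.png",p[:,:,::-1]);np.save(f"{n}11d.npy",d)
b=cv2.imread("pics/scene11.png")[170:240,220:290]
cv2.imwrite("pics/j12.png",cv2.resize(b,(600,600),interpolation=2))
s=arm.read_state()["position"];print([proj("scene",[s[0],s[1],z]).round(1) for z in (s[2],s[2]+19,33)])
E
```

```text
[array([260.5, 215.5]), array([260.5, 211.4]), array([260.5, 212.5])]
```

View pics/j12.png

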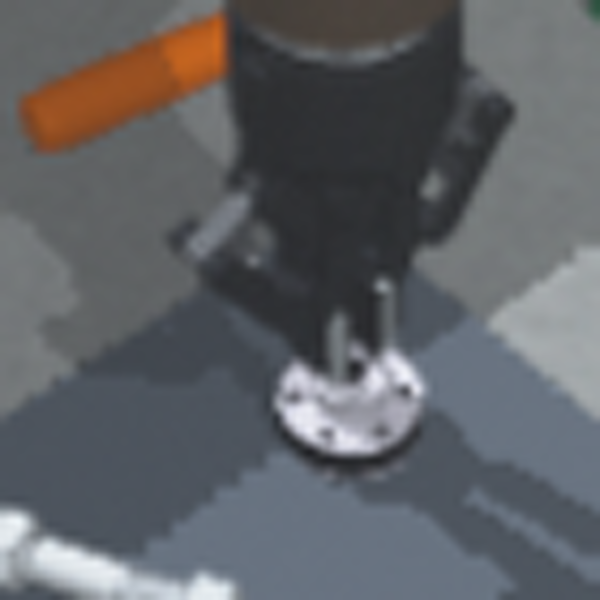

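```bash

python3 - <<'E'
from h import *
X=depthpts("scene",np.load("scene11d.npy"));p=cv2.imread("pics/scene11.png")
for v in range(203,220):
    print(v,[(u,*X[v,u].round(0).astype(int),int(p[v,u].mean())) for u in (257,259,261,264)])
E
```

```text
203 [(257, np.int64(469), np.int64(-112), np.int64(103), 48), (259, np.int64(469), np.int64(-104), np.int64(97), 49), (261, np.int64(461), np.int64(-89), np.int64(78), 46), (264, np.int64(467), np.int64(-83), np.int64(79), 144)]
204 [(257, np.int64(467), np.int64(-111), np.int64(96), 49), (259, np.int64(470), np.int64(-105), np.int64(94), 49), (261, np.int64(456), np.int64(-85), np.int64(67), 46), (264, np.int64(466), np.int64(-82), np.int64(72), 75)]
205 [(257, np.int64(467), np.int64(-110), np.int64(91), 48), (259, np.int64(466), np.int64(-102), np.int64(84), 54), (261, np.int64(455), np.int64(-84), np.int64(61), 46), (264, np.int64(468), np.int64(-84), np.int64(72), 75)]
206 [(257, np.int64(465), np.int64(-109), np.int64(85), 48), (259, np.int64(470), np.int64(-105), np.int64(85), 80), (261, np.int64(458), np.int64(-87), np.int64(61), 47), (264, np.int64(468), np.int64(-84), np.int64(66), 75)]
207 [(257, np.int64(467), np.int64(-110), np.int64(82), 48), (259, np.int64(466), np.int64(-102), np.int64(74), 117), (261, np.int64(456), np.int64(-85), np.int64(53), 51), (264, np.int64(10
[... 2098 characters left out ...]
, 150)]
217 [(257, np.int64(459), np.int64(-104), np.int64(26), 168), (259, np.int64(465), np.int64(-102), np.int64(29), 145), (261, np.int64(468), np.int64(-96), np.int64(27), 150), (264, np.int64(472), np.int64(-88), np.int64(24), 148)]
218 [(257, np.int64(460), np.int64(-105), np.int64(23), 199), (259, np.int64(467), np.int64(-103), np.int64(27), 152), (261, np.int64(470), np.int64(-98), np.int64(26), 156), (264, np.int64(474), np.int64(-89), np.int64(22), 156)]
219 [(257, np.int64(460), np.int64(-105), np.int64(18), 218), (259, np.int64(466), np.int64(-103), np.int64(22), 183), (261, np.int64(470), np.int64(-98), np.int64(21), 165), (264, np.int64(475), np.int64(-90), np.int64(19), 129)]
```

The scene depth puts the fingertips at z of about 42 with the TCP reading 18.8. The real tips therefore sit about 20 mm behind the reported TCP, so the grasp has to go deeper. I'll feel my way down.

servo_tool(
  rows=[
    {"fingers":4,"x":0,"y":0,"z":0,"turn":0},
    {"fingers":4,"x":0,"y":0,"z":0,"turn":0},
    {"fingers":4,"x":0,"y":0,"z":0,"turn":0},
    {"fingers":4,"x":0,"y":0,"z":0.4,"turn":0},
    {"fingers":4,"x":0,"y":0,"z":0.4,"turn":0},
    {"fingers":4,"x":0,"y":0,"z":0.3,"turn":0},
    {"fingers":4,"x":0,"y":0,"z":0,"turn":0},
  ],
)

```text
clock: 14.65
position: [457.3, -88.8, 6.9]
ee_rot: [0.999, -0.043, -0.001, 0.0]
contact_force: [-1.0, 0.2, -0.3]
gripper_width: 39.8
```

```bash

python3 - <<'E'
from h import *
p,d=arm.get_image("scene");X=depthpts("scene",d)
cv2.imwrite("pics/j13.png",cv2.resize(p[170:240,220:290,::-1],(600,600),interpolation=2))
m=p.mean(2)<135
b=np.zeros_like(m);b[195:225,240:285]=1
q=X[b&(np.abs(X[...,0]-462)<14)&(X[...,2]<60)&(X[...,2]>34)]
print(len(q),np.percentile(q[:,2],[0,2,5,20]).round(0) if len(q) else 0, q[q[:,2]<44].round(0)[:12].tolist())
E
```

```text
85 [34. 34. 34. 37.] [[451.0, -72.0, 39.0], [452.0, -69.0, 38.0], [457.0, -70.0, 42.0], [464.0, -60.0, 40.0], [454.0, -71.0, 36.0], [457.0, -70.0, 38.0], [465.0, -60.0, 36.0], [458.0, -70.0, 34.0], [463.0, -71.0, 39.0], [469.0, -68.0, 42.0], [455.0, -80.0, 34.0], [463.0, -71.0, 35.0]]
```

View pics/j13.png

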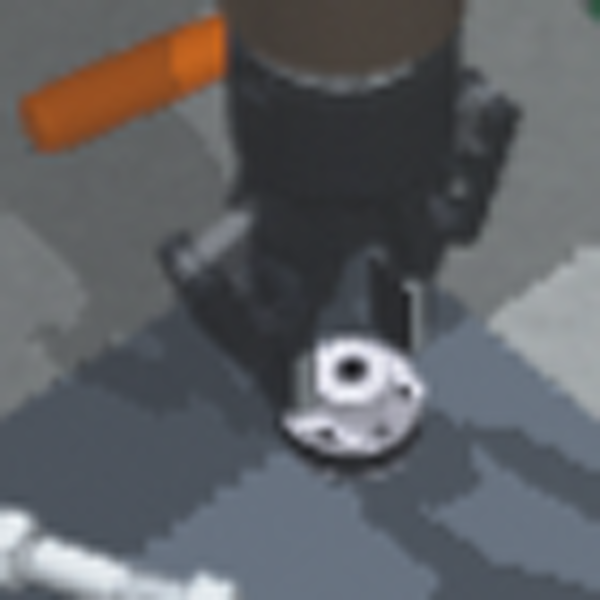

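The tips now straddle the hub, so I'll close.

servo_tool(
  rows=[
    {"fingers":3.4,"x":0,"y":0,"z":0.2,"turn":0},
    {"fingers":3,"x":0,"y":0,"z":0,"turn":0},
    {"fingers":2.4,"x":0,"y":0,"z":0,"turn":0},
    {"fingers":1.2,"x":0,"y":0,"z":0,"turn":0},
    {"fingers":1.2,"x":0,"y":0,"z":0,"turn":0},
  ],
)

```text
clock: 15.12
position: [457.9, -88.7, 6.0]
ee_rot: [0.999, -0.043, 0.0, -0.0]
contact_force: [-0.6, 0.1, 2.7]
gripper_width: 24.2
```

The hub is gripped: it reads 24 against a true 28, the same -4 bias as on the roller. Lift.

servo_tool(
  rows=[
    {"fingers":1.2,"x":0,"y":0,"z":0,"turn":0},
    {"fingers":1.2,"x":0,"y":0,"z":-0.5,"turn":0},
    {"fingers":1.2,"x":0,"y":0,"z":-1.5,"turn":0},
    {"fingers":1.2,"x":0,"y":0,"z":-3,"turn":0},
    {"fingers":1.2,"x":0,"y":0,"z":-3,"turn":0},
    {"fingers":1.2,"x":0,"y":0,"z":-3,"turn":0},
    {"fingers":1.2,"x":0,"y":0,"z":0,"turn":0},
    {"fingers":1.2,"x":0,"y":0,"z":0,"turn":0},
  ],
)

```text
clock: 15.78
position: [458.8, -88.4, 117.2]
ee_rot: [0.999, -0.043, 0.002, -0.001]
contact_force: [-0.8, -0.5, -3.0]
gripper_width: 24.4
```

```bash
python3 plan.py 453.2 170 90 85.1
python3 - <<'E'
from h import *
p,d=arm.get_image("scene")
cv2.imwrite("pics/j14.png",cv2.resize(p[140:240,210:310,::-1],(600,600),interpolation=2))
E
```

```text
t 15.78 tcp [458.8 -88.4 117.2] jaw -94.9 tilt 0.24 j [ 0.16  0.21 -0.5  -0.   -0.85  1.33] F [-0.8 -0.5 -3. ] w 24.4
turn(tool) -0.0  alt 180.0 then shift cm x -2.76 y -25.70 z 2.72
now-axes shift x -2.79 y -25.70 z 2.75
```

View pics/j14.png

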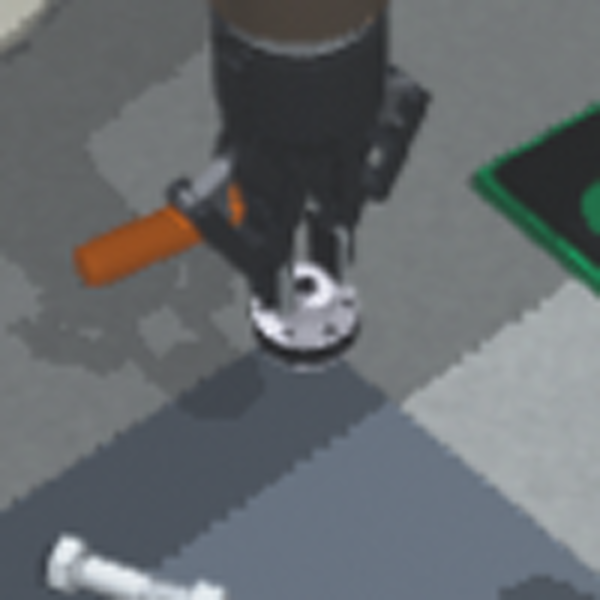

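servo_tool(
  rows=[
    {"fingers":1.2,"x":-0.2,"y":-1.5,"z":0.5,"turn":0},
    {"fingers":1.2,"x":-0.3,"y":-3,"z":0.5,"turn":0},
    {"fingers":1.2,"x":-0.35,"y":-3.2,"z":0.5,"turn":0},
    {"fingers":1.2,"x":-0.35,"y":-3.2,"z":0.5,"turn":0},
    {"fingers":1.2,"x":-0.35,"y":-3.2,"z":0.5,"turn":0},
    {"fingers":1.2,"x":-0.35,"y":-3.2,"z":0.5,"turn":0},
    {"fingers":1.2,"x":-0.35,"y":-3.2,"z":0.5,"turn":0},
    {"fingers":1.2,"x":-0.35,"y":-3,"z":0.5,"turn":0},
    {"fingers":1.2,"x":-0.2,"y":-2.2,"z":0.5,"turn":0},
    {"fingers":1.2,"x":0,"y":0,"z":0.5,"turn":0},
  ],
)

```text
clock: 16.67
position: [451.8, 172.8, 63.9]
ee_rot: [0.999, -0.041, -0.001, 0.0]
contact_force: [1.1, -0.6, -1.3]
gripper_width: 24.1
```

servo_tool(
  rows=[
    {"fingers":1.2,"x":0,"y":0,"z":0,"turn":0},
    {"fingers":1.2,"x":0,"y":0,"z":0,"turn":0},
    {"fingers":1.2,"x":0,"y":0,"z":0,"turn":0},
  ],
)

```text
clock: 16.92
position: [451.4, 168.5, 65.0]
ee_rot: [0.999, -0.043, -0.001, 0.001]
contact_force: [0.3, -0.6, -1.4]
gripper_width: 24.2
```

```bash
python3 plan.py 452.7 170.4 12 85.1
```

```text
t 16.92 tcp [451.4 168.5  65. ] jaw -95.0 tilt 0.14 j [ 0.7   0.31 -0.53 -0.   -0.73  0.79] F [ 0.3 -0.6 -1.4] w 24.2
turn(tool) -0.1  alt 179.9 then shift cm x 0.11 y -0.20 z 5.30
now-axes shift x 0.12 y -0.21 z 5.30
```

servo_tool(
  rows=[
    {"fingers":1.2,"x":0.1,"y":-0.2,"z":1,"turn":0},
    {"fingers":1.2,"x":0,"y":0,"z":1.5,"turn":0},
    {"fingers":1.2,"x":0,"y":0,"z":0.5,"turn":0},
    {"fingers":1.2,"x":0,"y":0,"z":0,"turn":0},
  ],
)

```text
clock: 17.25
position: [452.2, 170.2, 34.3]
ee_rot: [0.999, -0.044, -0.002, 0.001]
contact_force: [0.4, 0.1, -2.1]
gripper_width: 23.8
```

```bash
python3 plan.py 452.7 170.4 12 85.1
python3 - <<'E'
from h import *
p,d=arm.get_image("scene");a,_=arm.get_image("top")
cv2.imwrite("pics/j15.png",np.hstack([cv2.resize(q,(400,400),interpolation=2) for q in (p[130:210,280:360,::-1],a[140:220,140:220,::-1])]))
E
```

```text
t 17.25 tcp [452.2 170.2  34.3] jaw -95.0 tilt 0.22 j [ 0.7   0.36 -0.55 -0.   -0.66  0.79] F [ 0.4  0.1 -2.1] w 23.8
turn(tool) -0.1  alt 179.9 then shift cm x 0.05 y -0.02 z 2.23
now-axes shift x 0.06 y -0.03 z 2.23
```

View pics/j15.png

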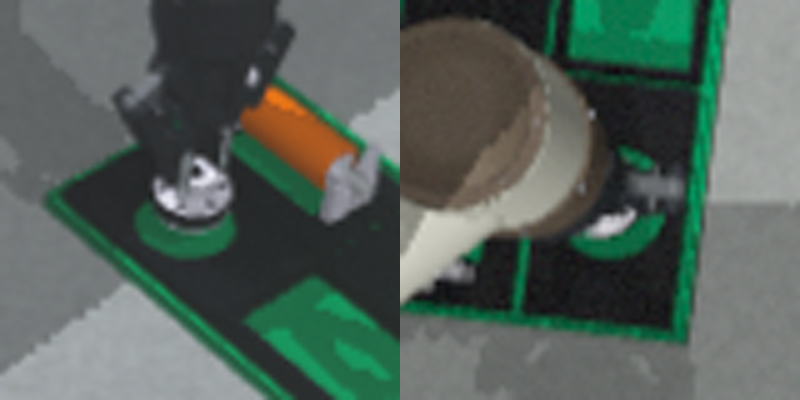

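```bash
python3 - <<'E'
from h import *
print(proj("scene",[453,170,61]),proj("scene",[453,170,17]),onz("scene",319,164.4,61.5),onz("scene",317,175.6,16))
E
```

```text
[318.72779156 163.82567588] [317.47911418 173.60053982] [455.70192208 168.23671229  61.5       ] [457.55073224 162.82068896  16.        ]
```

```bash
python3 - <<'E'
from meas import *
p=np.load("scene0p.npy");H,S,V=cv2.split(cv2.cvtColor(p,cv2.COLOR_RGB2HSV));g=((H>65)&(H<90)&(S>120)&(V>60)).astype(np.uint8)
for b,nm in(((303,165,330,185),"nest"),((358,178,384,198),"post"),((325,182,374,220),"bin")):
    m,a=blob(g,b);c=max(cv2.findContours(m,0,1)[0],key=cv2.contourArea);e=cv2.fitEllipse(c);print(nm,a,np.round(e[0],1),np.round(e[1],1),onz("scene",*e[0],10).round(1),onz("scene",*e[0],16).round(1))
E
```

```text
nest 217 [316.7 174.6] [12.7 19.5] [450.2 170.2  10. ] [453.9 165.4  16. ]
post 175 [370.2 187.9] [12.4 18.8] [607.1 250.3  10. ] [609.9 245.   16. ]
bin 645 [349.7 200.8] [18.6 45.3] [598.  159.7  10. ] [600.9 154.9  16. ]
```

servo_tool(
  rows=[
    {"fingers":1.2,"x":0,"y":0,"z":0.6,"turn":0},
    {"fingers":1.2,"x":0,"y":0,"z":0.6,"turn":0},
    {"fingers":1.2,"x":0,"y":0,"z":0.5,"turn":0},
    {"fingers":1.2,"x":0,"y":0,"z":0.2,"turn":0},
    {"fingers":1.2,"x":0,"y":0,"z":0,"turn":0},
    {"fingers":1.2,"x":0,"y":0,"z":0,"turn":0},
  ],
)

```text
clock: 17.85
position: [453.2, 171.7, 16.7]
ee_rot: [0.999, -0.043, -0.0, 0.0]
contact_force: [-0.4, 0.2, -2.1]
gripper_width: 24.2
```

servo_tool(
  rows=[
    {"fingers":1.2,"x":0,"y":0,"z":0.2,"turn":0},
    {"fingers":1.2,"x":0,"y":0,"z":0.1,"turn":0},
    {"fingers":1.2,"x":0,"y":0,"z":0,"turn":0},
  ],
)

```text
clock: 18.1
position: [453.2, 171.7, 13.7]
ee_rot: [0.999, -0.043, -0.0, 0.0]
contact_force: [0.0, 0.4, -2.1]
gripper_width: 24.4
```

servo_tool(
  rows=[
    {"fingers":1.2,"x":0,"y":0,"z":0.1,"turn":0},
    {"fingers":1.2,"x":0,"y":0,"z":0.1,"turn":0},
    {"fingers":1.2,"x":0,"y":0,"z":0,"turn":0},
  ],
)

```text
clock: 18.35
position: [453.4, 171.7, 12.1]
ee_rot: [0.999, -0.043, 0.0, -0.0]
contact_force: [-1.7, -0.9, 0.6]
gripper_width: 24.1
```

It's on the floor, so I'll release.

servo_tool(
  rows=[
    {"fingers":3,"x":0,"y":0,"z":0,"turn":0},
    {"fingers":4,"x":0,"y":0,"z":0,"turn":0},
    {"fingers":5,"x":0,"y":0,"z":0,"turn":0},
    {"fingers":5,"x":0,"y":0,"z":-0.5,"turn":0},
    {"fingers":5,"x":0,"y":0,"z":-3,"turn":0},
    {"fingers":5,"x":0,"y":0,"z":-4,"turn":0},
    {"fingers":5,"x":0,"y":0,"z":-4,"turn":0},
    {"fingers":5,"x":0,"y":4,"z":0,"turn":0},
    {"fingers":5,"x":0,"y":4,"z":0,"turn":0},
    {"fingers":5,"x":0,"y":4,"z":0,"turn":0},
  ],
)

```text
clock: 19.18
position: [443.0, 51.5, 128.2]
ee_rot: [0.999, -0.042, 0.001, -0.001]
contact_force: [0.9, 0.3, 0.2]
gripper_width: 50.0
```

servo_tool(
  rows=[
    {"fingers":5,"x":0,"y":4,"z":0,"turn":0},
    {"fingers":5,"x":0,"y":4,"z":0,"turn":0},
    {"fingers":5,"x":0,"y":4,"z":0,"turn":0},
    {"fingers":5,"x":0,"y":4,"z":0,"turn":0},
    {"fingers":5,"x":0,"y":4,"z":0,"turn":0},
  ],
)

```text
clock: 19.6
position: [425.4, -149.0, 127.6]
ee_rot: [0.999, -0.043, 0.001, 0.0]
contact_force: [1.1, 0.2, -0.2]
gripper_width: 50.1
```

```bash
python3 plan.py 462.7 -202 60 115.2
python3 - <<'E'
from h import *
p,d=arm.get_image("scene");a,_=arm.get_image("top");np.save("t12p.npy",a);np.save("s12p.npy",p)
cv2.imwrite("pics/j16.png",np.hstack([cv2.resize(q,(400,400),interpolation=2) for q in (p[130:210,280:360,::-1],a[140:220,140:220,::-1])]))
E
```

```text
t 19.6 tcp [ 425.4 -149.   127.6] jaw -94.9 tilt 0.08 j [ 0.03  0.17 -0.52  0.   -0.87  1.46] F [ 1.1  0.2 -0.2] w 50.1
turn(tool) -30.1  alt 149.9 then shift cm x 1.12 y 6.39 z 6.76
now-axes shift x 4.16 y 4.97 z 6.76
```

View pics/j16.png

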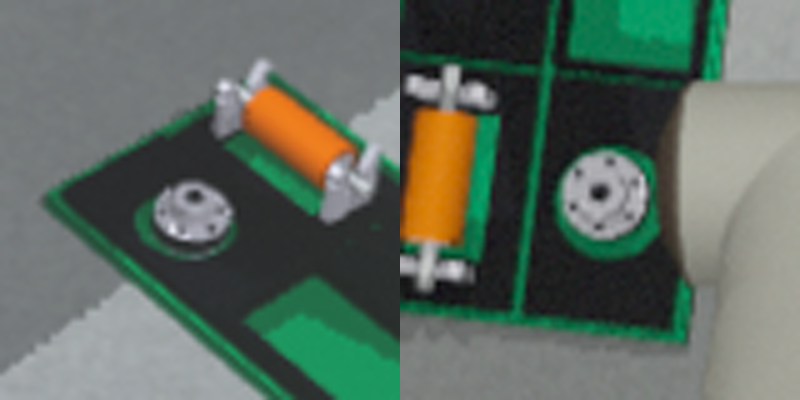

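```bash
python3 - <<'E'
from meas import *
a=np.load("t12p.npy");H,S,V=cv2.split(cv2.cvtColor(a,cv2.COLOR_RGB2HSV))
m,ar=blob(((V>110)&(S<60)).astype(np.uint8),(168,165,192,195));m=cv2.morphologyEx(m,cv2.MORPH_CLOSE,np.ones((5,5)))
c=max(cv2.findContours(m,0,1)[0],key=cv2.contourArea);(u,v),r=cv2.minEnclosingCircle(c);print(u,v,r,cen(m),onz("top",*cen(m),28).round(1),onz("top",180,178.4,39).round(1))
s=np.load("s12p.npy");print(onz("scene",280+195/5,130+196/5,39).round(1))
E
```

```text
180.3023223876953 178.5872039794922 8.722240447998047 (180.51502145922746, 178.63090128755366) [455.4 170.6  28. ] [455.  170.2  39. ]
[456.3 170.6  39. ]
```

The pulley centre is about 2 mm from the nest centre, hub up. Now the silver bolt.

servo_tool(
  rows=[
    {"fingers":5,"x":0,"y":0,"z":0,"turn":-6},
    {"fingers":5,"x":0,"y":0,"z":1,"turn":-6},
    {"fingers":5,"x":0,"y":0,"z":1,"turn":-6},
    {"fingers":5,"x":0,"y":0,"z":1,"turn":-6},
    {"fingers":5,"x":0,"y":0,"z":1,"turn":-6},
    {"fingers":5,"x":0.6,"y":3,"z":1.5,"turn":0},
    {"fingers":5,"x":0.5,"y":2,"z":1.5,"turn":0},
    {"fingers":5,"x":0,"y":0,"z":0,"turn":0},
    {"fingers":5,"x":0,"y":0,"z":0,"turn":0},
  ],
)

```text
clock: 20.45
position: [456.9, -187.8, 56.0]
ee_rot: [0.976, 0.217, -0.001, -0.0]
contact_force: [0.3, 0.8, -0.5]
gripper_width: 50.4
```

```bash
python3 plan.py 462.7 -202 10 115.2
python3 - <<'E'
from h import *
p,d=arm.get_image("scene");a,_=arm.get_image("top")
cv2.imwrite("pics/j17.png",np.hstack([cv2.resize(q,(400,400),interpolation=2) for q in (p[180:260,195:275,::-1],a[140:220,270:350,::-1])]))
E
```

```text
t 20.45 tcp [ 456.9 -187.8   56. ] jaw -65.0 tilt 0.12 j [-0.06  0.34 -0.51 -0.   -0.72  2.07] F [ 0.3  0.8 -0.5] w 50.4
turn(tool) -0.2  alt 179.8 then shift cm x -0.08 y 1.53 z 4.60
now-axes shift x -0.07 y 1.54 z 4.60
```

View pics/j17.png

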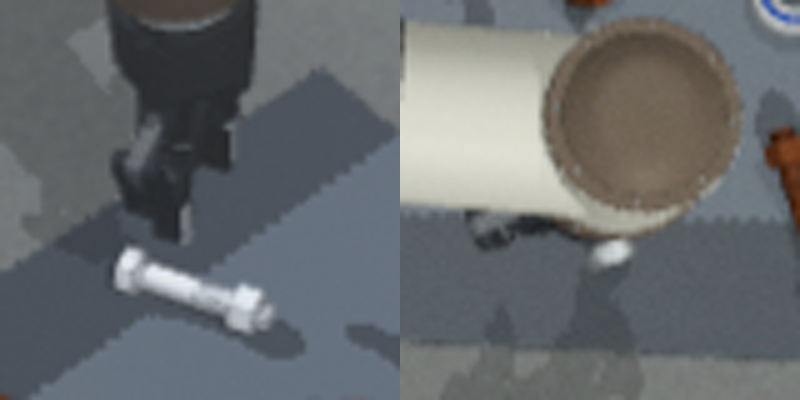

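servo_tool(
  rows=[
    {"fingers":5,"x":0,"y":0.8,"z":0,"turn":0},
    {"fingers":5,"x":0,"y":0.7,"z":1,"turn":0},
    {"fingers":5,"x":0,"y":0,"z":1.5,"turn":0},
    {"fingers":5,"x":0,"y":0,"z":1.5,"turn":0},
    {"fingers":5,"x":0,"y":0,"z":0.6,"turn":0},
    {"fingers":5,"x":0,"y":0,"z":0,"turn":0},
  ],
)

```text
clock: 21.05
position: [462.2, -201.4, 9.4]
ee_rot: [0.976, 0.217, -0.002, -0.001]
contact_force: [-0.3, -0.4, -0.3]
gripper_width: 50.2
```

```bash
python3 plan.py 462.7 -202 -8 115.2
python3 - <<'E'
from h import *
p,d=arm.get_image("scene")
cv2.imwrite("pics/j18.png",cv2.resize(p[180:260,195:275,::-1],(600,600),interpolation=2))
E
```

```text
t 21.05 tcp [ 462.2 -201.4    9.4] jaw -64.9 tilt 0.18 j [-0.09  0.43 -0.53 -0.   -0.62  2.1 ] F [-0.3 -0.4 -0.3] w 50.2
turn(tool) -0.1  alt 179.9 then shift cm x 0.02 y 0.08 z 1.74
now-axes shift x 0.02 y 0.08 z 1.74
```

View pics/j18.png

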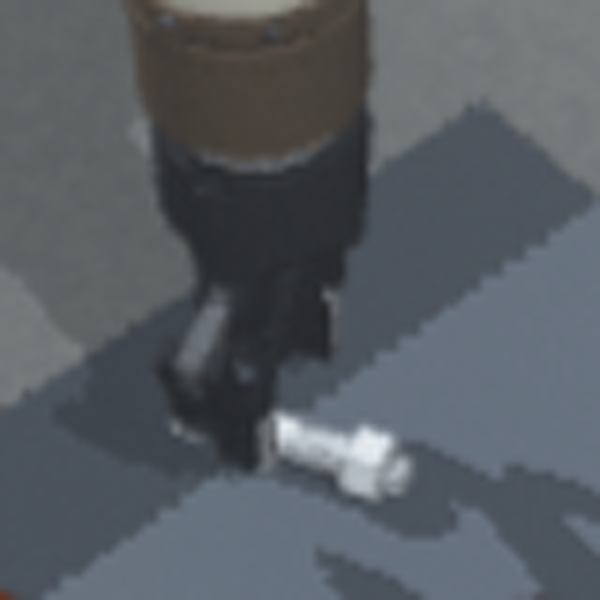

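```bash
python3 - <<'E'
from h import *
a=np.radians(25.2);t=np.array([np.cos(a),np.sin(a),0]);o=np.array([462.7,-202,15])
for s in(-41,-31,0,31,52):print(s,((proj("scene",o+t*s)-[195,180])*7.5).round(0))
n=np.array([np.cos(a-np.pi/2),np.sin(a-np.pi/2),0])
for s in (-11,11):
  for z in(3,10,20,30):print(s,z,((proj("scene",o*[1,1,0]+[0,0,z]+t*s+n*26)-[195,180])*7.5).round(0))
E
```

```text
-41 [188. 402.]
-31 [212. 410.]
0 [285. 434.]
31 [358. 458.]
52 [409. 474.]
-11 3 [232. 494.]
-11 10 [231. 484.]
-11 20 [229. 468.]
-11 30 [228. 452.]
11 3 [284. 512.]
11 10 [283. 501.]
11 20 [282. 485.]
11 30 [281. 470.]
```

servo_tool(
  rows=[
    {"fingers":4.5,"x":0,"y":0,"z":0.4,"turn":0},
    {"fingers":4,"x":0,"y":0,"z":0.4,"turn":0},
    {"fingers":3.6,"x":0,"y":0,"z":0.3,"turn":0},
    {"fingers":3.2,"x":0,"y":0,"z":0,"turn":0},
    {"fingers":3.2,"x":0,"y":0,"z":0,"turn":0},
  ],
)

```text
clock: 21.52
position: [463.4, -201.3, -0.2]
ee_rot: [0.976, 0.217, 0.0, 0.0]
contact_force: [0.4, 0.5, 0.3]
gripper_width: 31.8
```

```bash
python3 - <<'E'
from h import *
p,d=arm.get_image("scene")
cv2.imwrite("pics/j19.png",cv2.resize(p[180:260,195:275,::-1],(600,600),interpolation=2))
E
```

```text
(no output)
```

View pics/j19.png

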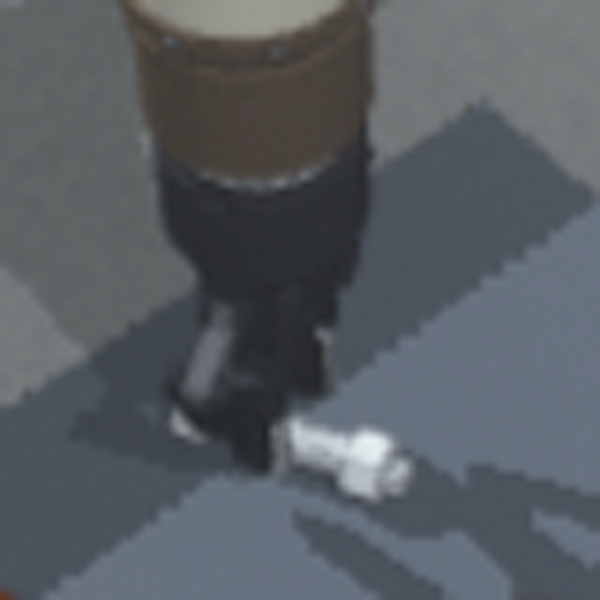

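servo_tool(
  rows=[
    {"fingers":3.2,"x":0,"y":0,"z":0.4,"turn":0},
    {"fingers":2.8,"x":0,"y":0,"z":0.2,"turn":0},
    {"fingers":2.4,"x":0,"y":0,"z":0,"turn":0},
    {"fingers":2,"x":0,"y":0,"z":0,"turn":0},
  ],
)

```text
clock: 21.9
position: [463.2, -201.4, -6.4]
ee_rot: [0.976, 0.217, -0.0, -0.0]
contact_force: [-0.9, 0.1, 0.6]
gripper_width: 20.1
```

servo_tool(
  rows=[
    {"fingers":1.6,"x":0,"y":0,"z":0,"turn":0},
    {"fingers":0,"x":0,"y":0,"z":0,"turn":0},
    {"fingers":0,"x":0,"y":0,"z":0,"turn":0},
    {"fingers":0,"x":0,"y":0,"z":0,"turn":0},
  ],
)

```text
clock: 22.23
position: [463.5, -201.5, -5.9]
ee_rot: [0.976, 0.217, 0.0, 0.0]
contact_force: [-1.9, -0.2, 4.1]
gripper_width: 12.3
```

The grip reads 12.3, which is a 16 mm shank less the bias. I'll lift and check.

servo_tool(
  rows=[
    {"fingers":0,"x":0,"y":0,"z":-0.5,"turn":0},
    {"fingers":0,"x":0,"y":0,"z":-1.5,"turn":0},
    {"fingers":0,"x":0,"y":0,"z":-3,"turn":0},
    {"fingers":0,"x":0,"y":0,"z":-3,"turn":0},
    {"fingers":0,"x":0,"y":0,"z":-2,"turn":6},
    {"fingers":0,"x":0,"y":0,"z":0,"turn":6},
    {"fingers":0,"x":0,"y":0,"z":0,"turn":6},
    {"fingers":0,"x":0,"y":0,"z":0,"turn":6},
    {"fingers":0,"x":0,"y":0,"z":0,"turn":6},
    {"fingers":0,"x":0,"y":0,"z":0,"turn":0},
  ],
)

```text
clock: 23.07
position: [462.9, -201.1, 93.6]
ee_rot: [0.999, -0.044, -0.0, -0.0]
contact_force: [-0.0, 0.2, -2.7]
gripper_width: 12.6
```

```bash
python3 plan.py 596.4 158.5 60 85.1
python3 - <<'E'
from h import *
p,d=arm.get_image("scene");a,_=arm.get_image("top")
cv2.imwrite("pics/j20.png",np.hstack([cv2.resize(q,(400,400),interpolation=2) for q in (p[150:250,190:290,::-1],a[120:220,240:340,::-1])]))
E
```

```text
t 23.07 tcp [ 462.9 -201.1   93.6] jaw -95.0 tilt 0.05 j [-0.09  0.3  -0.44 -0.   -0.82  1.57] F [-0.   0.2 -2.7] w 12.6
turn(tool) -0.1  alt 179.9 then shift cm x 10.23 y -36.97 z 3.36
now-axes shift x 10.15 y -36.99 z 3.37
```

View pics/j20.png

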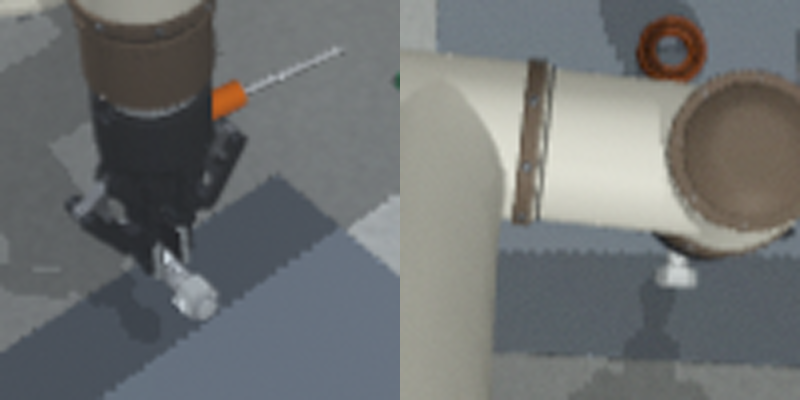

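servo_tool(
  rows=[
    {"fingers":0,"x":0.4,"y":-1.5,"z":0,"turn":0},
    {"fingers":0,"x":0.9,"y":-3.2,"z":0,"turn":0},
    {"fingers":0,"x":0.9,"y":-3.2,"z":0,"turn":0},
    {"fingers":0,"x":0.9,"y":-3.2,"z":0,"turn":0},
    {"fingers":0,"x":0.9,"y":-3.2,"z":0,"turn":0},
    {"fingers":0,"x":0.9,"y":-3.2,"z":0,"turn":0},
    {"fingers":0,"x":0.9,"y":-3.2,"z":0,"turn":0},
    {"fingers":0,"x":0.9,"y":-3.2,"z":0,"turn":0},
    {"fingers":0,"x":0.9,"y":-3.2,"z":0,"turn":0},
    {"fingers":0,"x":0.9,"y":-3.2,"z":0,"turn":0},
  ],
)

```text
clock: 24.0
position: [574.1, 94.9, 93.5]
ee_rot: [0.999, -0.042, -0.0, 0.0]
contact_force: [-0.2, 0.1, -1.9]
gripper_width: 12.4
```

servo_tool(
  rows=[
    {"fingers":0,"x":0.9,"y":-3.2,"z":0,"turn":0},
    {"fingers":0,"x":0.7,"y":-2.5,"z":0,"turn":0},
    {"fingers":0,"x":0.1,"y":-1,"z":1,"turn":0},
    {"fingers":0,"x":0,"y":0,"z":1,"turn":0},
    {"fingers":0,"x":0,"y":0,"z":1,"turn":0},
    {"fingers":0,"x":0,"y":0,"z":0,"turn":0},
    {"fingers":0,"x":0,"y":0,"z":0,"turn":0},
  ],
)

```text
clock: 24.58
position: [595.4, 156.8, 62.5]
ee_rot: [0.999, -0.043, -0.002, 0.001]
contact_force: [0.2, -0.9, -1.4]
gripper_width: 12.3
```

```bash
python3 plan.py 596.4 158.5 0 85.1
python3 - <<'E'
from h import *
p,d=arm.get_image("scene");a,_=arm.get_image("top")
cv2.imwrite("pics/j21.png",np.hstack([cv2.resize(q,(400,400),interpolation=2) for q in (p[140:240,300:400,::-1],a[80:180,140:240,::-1])]))
E
```

```text
t 24.58 tcp [595.4 156.8  62.5] jaw -95.0 tilt 0.21 j [ 0.52  0.51 -0.2  -0.   -0.87  0.96] F [ 0.2 -0.9 -1.4] w 12.3
turn(tool) -0.1  alt 179.9 then shift cm x 0.08 y -0.18 z 6.25
now-axes shift x 0.10 y -0.19 z 6.25
```

View pics/j21.png

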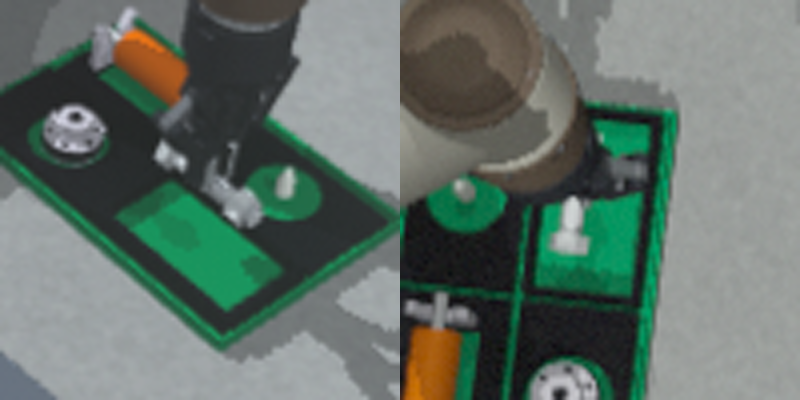

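servo_tool(
  rows=[
    {"fingers":0,"x":0.1,"y":-0.1,"z":1,"turn":0},
    {"fingers":0,"x":0,"y":0,"z":1.5,"turn":0},
    {"fingers":0,"x":0,"y":0,"z":1.5,"turn":0},
    {"fingers":0,"x":0,"y":0,"z":1,"turn":0},
    {"fingers":0,"x":0,"y":0,"z":0.5,"turn":0},
    {"fingers":0,"x":0,"y":0,"z":0,"turn":0},
    {"fingers":0,"x":0,"y":0,"z":0,"turn":0},
  ],
)

```text
clock: 25.27
position: [598.1, 159.5, 9.0]
ee_rot: [0.999, -0.043, 0.0, 0.0]
contact_force: [1.1, -0.0, -1.9]
gripper_width: 12.6
```

servo_tool(
  rows=[
    {"fingers":0,"x":0,"y":0,"z":0.2,"turn":0},
    {"fingers":0,"x":0,"y":0,"z":0.2,"turn":0},
    {"fingers":0,"x":0,"y":0,"z":0,"turn":0},
  ],
)

```text
clock: 25.52
position: [597.8, 159.6, 5.0]
ee_rot: [0.999, -0.043, 0.0, -0.0]
contact_force: [-0.9, 0.3, -2.7]
gripper_width: 12.6
```

servo_tool(
  rows=[
    {"fingers":0,"x":0,"y":0,"z":0.2,"turn":0},
    {"fingers":0,"x":0,"y":0,"z":0.2,"turn":0},
    {"fingers":0,"x":0,"y":0,"z":0,"turn":0},
  ],
)

```text
clock: 25.77
position: [597.4, 159.3, 0.4]
ee_rot: [0.999, -0.043, -0.0, 0.0]
contact_force: [-0.0, 0.1, -2.0]
gripper_width: 12.7
```

servo_tool(
  rows=[
    {"fingers":0,"x":0,"y":0,"z":0.1,"turn":0},
    {"fingers":0,"x":0,"y":0,"z":0,"turn":0},
  ],
)

```text
clock: 25.93
position: [597.7, 159.4, 0.2]
ee_rot: [0.999, -0.043, -0.0, 0.0]
contact_force: [-1.9, 0.2, 1.6]
gripper_width: 12.5
```

It's down. I'll open only a little, since the bin walls are close, then rise.

servo_tool(
  rows=[
    {"fingers":2,"x":0,"y":0,"z":0,"turn":0},
    {"fingers":2.6,"x":0,"y":0,"z":0,"turn":0},
    {"fingers":3,"x":0,"y":0,"z":0,"turn":0},
    {"fingers":3,"x":0,"y":0,"z":-0.5,"turn":0},
    {"fingers":3,"x":0,"y":0,"z":-2,"turn":0},
    {"fingers":3,"x":0,"y":0,"z":-4,"turn":0},
    {"fingers":6,"x":0,"y":0,"z":-4,"turn":0},
    {"fingers":8,"x":0,"y":2,"z":-2,"turn":0},
    {"fingers":8.5,"x":0,"y":4,"z":0,"turn":0},
    {"fingers":8.5,"x":0,"y":4,"z":0,"turn":0},
  ],
)

```text
clock: 26.77
position: [590.4, 60.3, 127.7]
ee_rot: [0.999, -0.041, 0.003, -0.001]
contact_force: [0.3, -0.8, -1.4]
gripper_width: 76.8
```

servo_tool(
  rows=[
    {"fingers":8.5,"x":0,"y":4,"z":0,"turn":0},
    {"fingers":8.5,"x":0,"y":4,"z":0,"turn":0},
    {"fingers":8.5,"x":0,"y":4,"z":0,"turn":0},
    {"fingers":8.5,"x":0,"y":4,"z":0,"turn":0},
    {"fingers":8.5,"x":0,"y":4,"z":0,"turn":0},
  ],
)

```text
clock: 27.18
position: [571.8, -141.3, 125.6]
ee_rot: [0.999, -0.043, 0.001, 0.0]
contact_force: [0.3, -0.1, 0.4]
gripper_width: 84.8
```

```bash
python3 plan.py 590 -324.5 60 85.1
python3 - <<'E'
from meas import *
p,d=arm.get_image("scene");a,_=arm.get_image("top")
cv2.imwrite("pics/j22.png",np.hstack([cv2.resize(q,(400,400),interpolation=2) for q in (p[140:240,300:400,::-1],a[80:180,140:240,::-1])]))
cv2.imwrite("pics/j22b.png",np.hstack([cv2.resize(q,(400,400),interpolation=2) for q in (p[255:325,200:270,::-1],a[105:165,315:375,::-1])]))
np.save("t13.npy",a);np.save("s13.npy",p)
E
```

```text
t 27.18 tcp [ 571.8 -141.3  125.6] jaw -94.9 tilt 0.07 j [ 0.03  0.4  -0.2   0.   -0.97  1.45] F [ 0.3 -0.1  0.4] w 84.8
turn(tool) 0.0  alt -180.0 then shift cm x 3.38 y 18.10 z 6.56
now-axes shift x 3.36 y 18.10 z 6.56
```

View pics/j22.png

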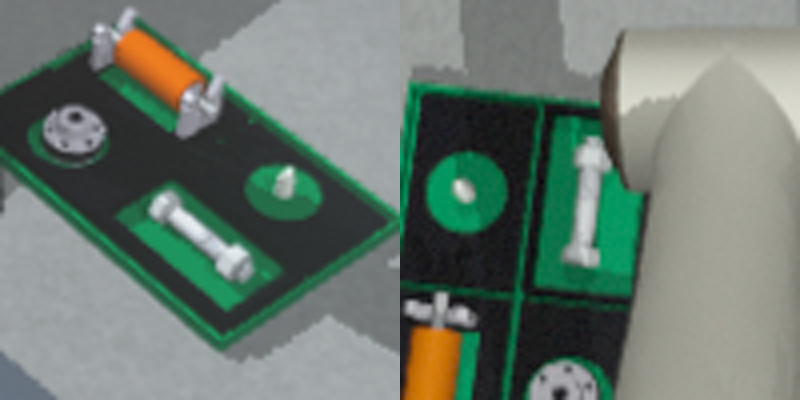

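View pics/j22b.png

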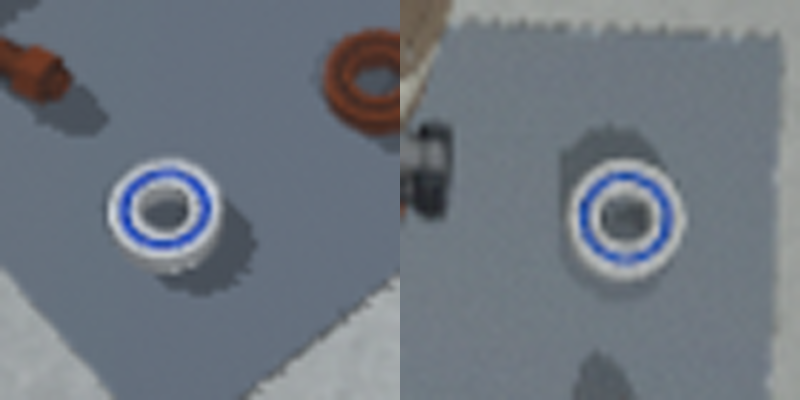

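The bolt lies flat in the bin. Now the blue-sealed bearing.

```bash
python3 - <<'E'
from meas import *
for n,f,b in(("top","t13.npy",(330,118,368,158)),("scene","s13.npy",(212,278,246,308))):
    p=np.load(f);H,S,V=cv2.split(cv2.cvtColor(p,cv2.COLOR_RGB2HSV))
    m=((H>100)&(H<130)&(S>90)).astype(np.uint8);k=np.zeros_like(m);k[b[1]:b[3],b[0]:b[2]]=m[b[1]:b[3],b[0]:b[2]]
    pts=np.argwhere(k)[:,::-1].astype(np.float32);h=cv2.convexHull(pts);e=cv2.fitEllipse(h);print(n,len(pts),np.round(e[0],2),np.round(e[1],1),onz(n,*e[0],18).round(1))
E
python3 plan.py 590 -324.5 70 175.1
```

```text
top 53 [348.28 137.36] [13.2 13.7] [ 590.1 -323.4   18. ]
scene 71 [228.36 291.12] [13.7 16. ] [ 589.1 -325.6   18. ]
t 27.28 tcp [ 571.1 -144.3  125.2] jaw -95.3 tilt 0.03 j [ 0.03  0.4  -0.2   0.   -0.97  1.45] F [ 0.2  0.5 -0.4] w 85.2
turn(tool) 89.6  alt -90.4 then shift cm x 17.79 y -3.42 z 5.52
now-axes shift x 3.54 y 17.77 z 5.53
```

servo_tool(
  rows=[
    {"fingers":7.4,"x":0.7,"y":3.6,"z":0,"turn":0},
    {"fingers":7.4,"x":0.7,"y":3.6,"z":0,"turn":0},
    {"fingers":7.4,"x":0.7,"y":3.6,"z":0,"turn":0},
    {"fingers":7.4,"x":0.7,"y":3.6,"z":0,"turn":0},
    {"fingers":7.4,"x":0.7,"y":3.3,"z":0,"turn":0},
    {"fingers":7.4,"x":0,"y":0,"z":0,"turn":6.9},
    {"fingers":7.4,"x":0,"y":0,"z":0,"turn":6.9},
    {"fingers":7.4,"x":0,"y":0,"z":0,"turn":6.9},
    {"fingers":7.4,"x":0,"y":0,"z":0,"turn":6.9},
    {"fingers":7.4,"x":0,"y":0,"z":0,"turn":6.9},
  ],
)

```text
clock: 28.12
position: [592.1, -318.4, 125.1]
ee_rot: [0.94, -0.34, 0.0, -0.0]
contact_force: [0.7, 0.3, 0.1]
gripper_width: 74.1
```

servo_tool(
  rows=[
    {"fingers":7.4,"x":0,"y":0,"z":0.5,"turn":6.9},
    {"fingers":7.4,"x":0,"y":0,"z":0.5,"turn":6.9},
    {"fingers":7.4,"x":0,"y":0,"z":0.5,"turn":6.9},
    {"fingers":7.4,"x":0,"y":0,"z":0.5,"turn":6.9},
    {"fingers":7.4,"x":0,"y":0,"z":0.5,"turn":6.9},
    {"fingers":7.4,"x":0,"y":0,"z":0.5,"turn":6.9},
    {"fingers":7.4,"x":0,"y":0,"z":0.5,"turn":6.9},
    {"fingers":7.4,"x":0,"y":0,"z":0.5,"turn":6.9},
    {"fingers":7.4,"x":0,"y":0,"z":0,"turn":0},
  ],
)

```text
clock: 28.87
position: [591.5, -317.9, 83.9]
ee_rot: [-0.678, 0.736, 0.001, -0.0]
contact_force: [0.3, 0.2, 0.5]
gripper_width: 74.0
```

```bash
python3 plan.py 590 -324 10 175.1
```

```text
t 28.87 tcp [ 591.5 -317.9   83.9] jaw 175.3 tilt 0.11 j [-0.25  0.56 -0.03 -0.   -0.98  0.17] F [0.3 0.2 0.5] w 74.0
turn(tool) 0.2  alt -179.8 then shift cm x 0.62 y 0.09 z 7.39
now-axes shift x 0.62 y 0.08 z 7.39
```

servo_tool(
  rows=[
    {"fingers":7.2,"x":0.3,"y":0.1,"z":1,"turn":0},
    {"fingers":7.2,"x":0.3,"y":0,"z":2,"turn":0},
    {"fingers":7.2,"x":0,"y":0,"z":2,"turn":0},
    {"fingers":7.2,"x":0,"y":0,"z":1,"turn":0},
    {"fingers":7.2,"x":0,"y":0,"z":0,"turn":0},
    {"fingers":7.2,"x":0,"y":0,"z":0,"turn":0},
  ],
)

```text
clock: 29.37
position: [590.3, -324.8, 24.5]
ee_rot: [-0.679, 0.734, 0.0, -0.0]
contact_force: [-0.4, 0.1, 0.3]
gripper_width: 72.0
```

```bash
python3 plan.py 590 -324 -5 175.1
python3 - <<'E'
from meas import *
p,d=arm.get_image("scene");a,_=arm.get_image("top")
cv2.imwrite("pics/j23.png",np.hstack([cv2.resize(q,(400,400),interpolation=2) for q in (p[235:315,190:270,::-1],a[105:185,305:385,::-1])]))
E
```

```text
t 29.37 tcp [ 590.3 -324.8   24.5] jaw 175.5 tilt 0.05 j [-0.26  0.63 -0.07  0.   -0.87  0.18] F [-0.4  0.1  0.3] w 72.0
turn(tool) 0.4  alt -179.6 then shift cm x -0.07 y 0.03 z 2.95
now-axes shift x -0.07 y 0.03 z 2.95
```

View pics/j23.png

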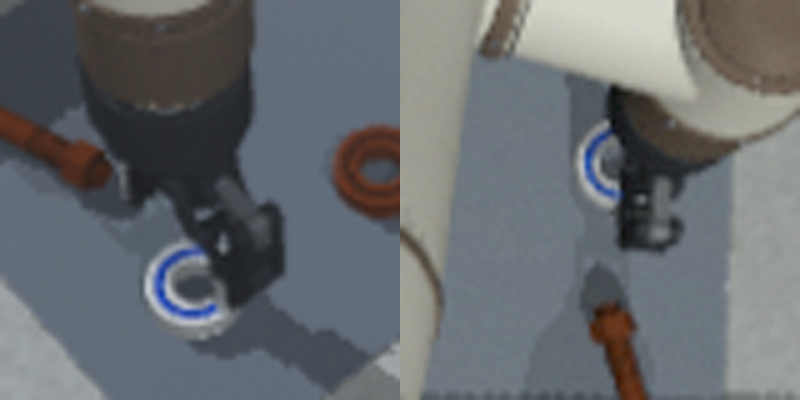

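servo_tool(
  rows=[
    {"fingers":7,"x":0,"y":0,"z":1,"turn":0.4},
    {"fingers":6.8,"x":0,"y":0,"z":1,"turn":0},
    {"fingers":6.5,"x":0,"y":0,"z":0.5,"turn":0},
    {"fingers":6.5,"x":0,"y":0,"z":0.3,"turn":0},
    {"fingers":6.5,"x":0,"y":0,"z":0,"turn":0},
  ],
)

```text
clock: 29.88
position: [589.5, -324.4, -4.5]
ee_rot: [-0.676, 0.737, 0.001, -0.001]
contact_force: [-0.1, -0.1, 1.2]
gripper_width: 65.2
```

```bash
python3 plan.py 590 -324 -5 175.1
python3 - <<'E'
from meas import *
p,d=arm.get_image("scene")
cv2.imwrite("pics/j24.png",cv2.resize(p[235:315,190:270,::-1],(600,600),interpolation=2))
E
```

```text
t 29.88 tcp [ 589.5 -324.4   -4.5] jaw 175.0 tilt 0.13 j [-0.26  0.66 -0.09 -0.   -0.81  0.18] F [-0.1 -0.1  1.2] w 65.2
turn(tool) -0.1  alt 179.9 then shift cm x -0.04 y -0.04 z 0.05
now-axes shift x -0.04 y -0.04 z 0.05
```

View pics/j24.png

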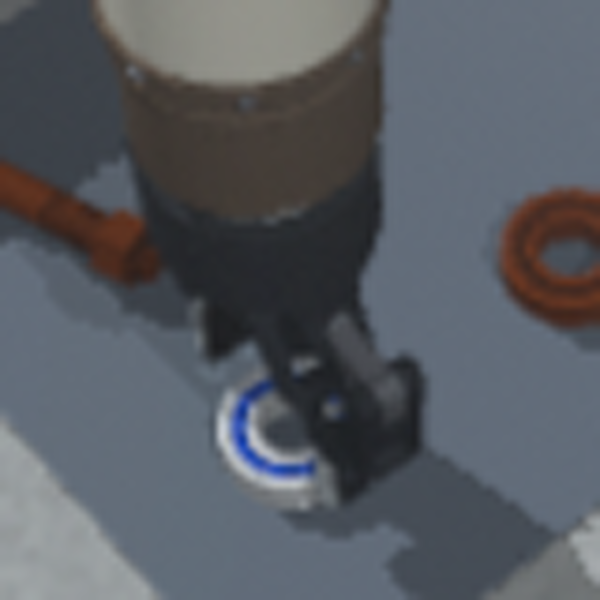

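servo_tool(
  rows=[
    {"fingers":6.2,"x":0,"y":0,"z":0.2,"turn":0},
    {"fingers":5.9,"x":0,"y":0,"z":0.1,"turn":0},
    {"fingers":5.6,"x":0,"y":0,"z":0,"turn":0},
    {"fingers":5.4,"x":0,"y":0,"z":0,"turn":0},
  ],
)

```text
clock: 30.27
position: [590.4, -324.7, -6.0]
ee_rot: [-0.676, 0.737, -0.0, 0.0]
contact_force: [-0.3, 0.1, 0.7]
gripper_width: 54.0
```

servo_tool(
  rows=[
    {"fingers":5,"x":0,"y":0,"z":0,"turn":0},
    {"fingers":4,"x":0,"y":0,"z":0,"turn":0},
    {"fingers":3.6,"x":0,"y":0,"z":0,"turn":0},
    {"fingers":3.6,"x":0,"y":0,"z":0,"turn":0},
  ],
)

```text
clock: 30.6
position: [590.7, -325.2, -4.4]
ee_rot: [-0.676, 0.737, -0.001, -0.0]
contact_force: [-0.8, 0.1, 6.7]
gripper_width: 36.4
```

The reading went past 48, so the tips rode over the top. I'll open and go about 10 mm lower.

servo_tool(
  rows=[
    {"fingers":6.5,"x":0,"y":0,"z":-0.2,"turn":0},
    {"fingers":6.5,"x":0,"y":0,"z":0,"turn":0},
    {"fingers":6.5,"x":0,"y":0,"z":0,"turn":0},
    {"fingers":6.5,"x":0,"y":0,"z":0.4,"turn":0},
    {"fingers":6.5,"x":0,"y":0,"z":0.4,"turn":0},
    {"fingers":6.5,"x":0,"y":0,"z":0,"turn":0},
  ],
)

```text
clock: 31.1
position: [589.4, -324.3, -13.8]
ee_rot: [-0.675, 0.737, 0.001, -0.001]
contact_force: [-0.3, 0.5, -0.9]
gripper_width: 65.0
```

```bash
python3 plan.py 590 -324 -16 175.1
python3 - <<'E'
from meas import *
p,d=arm.get_image("scene")
cv2.imwrite("pics/j25.png",cv2.resize(p[235:315,190:270,::-1],(600,600),interpolation=2))
E
```

```text
t 31.1 tcp [ 589.4 -324.3  -13.8] jaw 175.0 tilt 0.15 j [-0.26  0.68 -0.1  -0.   -0.8   0.18] F [-0.3  0.5 -0.9] w 65.0
turn(tool) -0.1  alt 179.9 then shift cm x -0.04 y -0.06 z 0.22
now-axes shift x -0.04 y -0.06 z 0.22
```

View pics/j25.png

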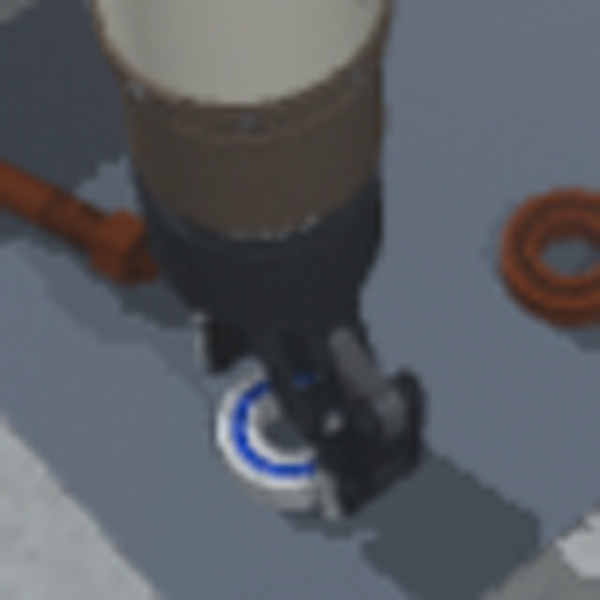

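servo_tool(
  rows=[
    {"fingers":6,"x":0,"y":0,"z":0.2,"turn":0},
    {"fingers":5.6,"x":0,"y":0,"z":0,"turn":0},
    {"fingers":5.4,"x":0,"y":0,"z":0,"turn":0},
    {"fingers":5.4,"x":0,"y":0,"z":0,"turn":0},
  ],
)

```text
clock: 31.48
position: [590.4, -324.7, -14.1]
ee_rot: [-0.676, 0.737, -0.0, 0.0]
contact_force: [0.5, 0.3, 0.2]
gripper_width: 54.1
```

servo_tool(
  rows=[
    {"fingers":4.8,"x":0,"y":0,"z":0,"turn":0},
    {"fingers":4,"x":0,"y":0,"z":0,"turn":0},
    {"fingers":3.6,"x":0,"y":0,"z":0,"turn":0},
  ],
)

```text
clock: 31.73
position: [590.5, -324.8, -13.2]
ee_rot: [-0.676, 0.737, -0.0, 0.0]
contact_force: [-1.4, 0.7, 4.9]
gripper_width: 49.1
```

Gripped at 49. Lift.

servo_tool(
  rows=[
    {"fingers":3.6,"x":0,"y":0,"z":0,"turn":0},
    {"fingers":3.6,"x":0,"y":0,"z":-0.3,"turn":0},
    {"fingers":3.6,"x":0,"y":0,"z":-1,"turn":0},
    {"fingers":3.6,"x":0,"y":0,"z":-3,"turn":0},
    {"fingers":3.6,"x":0,"y":0,"z":-4,"turn":0},
    {"fingers":3.6,"x":0,"y":0,"z":-4,"turn":0},
    {"fingers":3.6,"x":0,"y":0,"z":0,"turn":0},
    {"fingers":3.6,"x":0,"y":0,"z":0,"turn":0},
  ],
)

```text
clock: 32.4
position: [592.3, -325.3, 112.9]
ee_rot: [-0.676, 0.737, -0.003, 0.002]
contact_force: [-0.2, -0.7, -2.3]
gripper_width: 48.4
```

```bash
python3 plan.py 609.3 252 100 175.1
python3 - <<'E'
from meas import *
p,d=arm.get_image("scene")
cv2.imwrite("pics/j26.png",cv2.resize(p[205:305,190:290,::-1],(600,600),interpolation=2))
E
```

```text
t 32.4 tcp [ 592.3 -325.3  112.9] jaw 175.0 tilt 0.45 j [-0.26  0.54  0.01  0.   -1.03  0.18] F [-0.2 -0.7 -2.3] w 48.4
turn(tool) -0.1  alt 179.9 then shift cm x -57.66 y 3.24 z 1.29
now-axes shift x -57.66 y 3.36 z 1.18
```

View pics/j26.png

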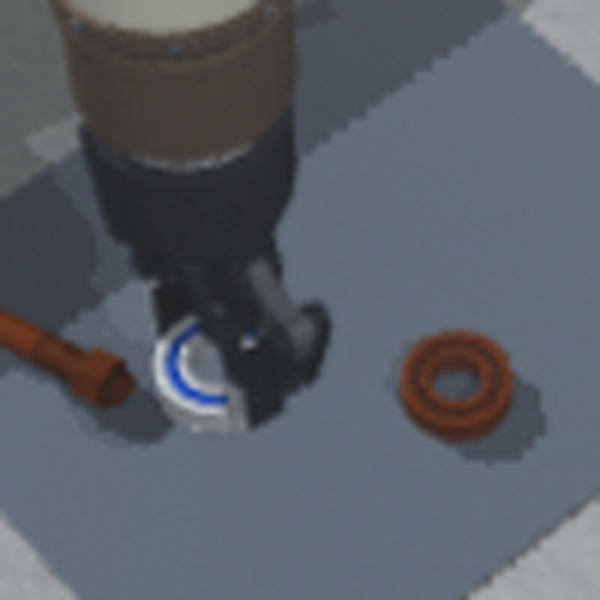

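servo_tool(
  rows=[
    {"fingers":3.6,"x":-1.5,"y":0.2,"z":0,"turn":0},
    {"fingers":3.6,"x":-3,"y":0.2,"z":0,"turn":0},
    {"fingers":3.6,"x":-3.5,"y":0.2,"z":0,"turn":0},
    {"fingers":3.6,"x":-3.5,"y":0.2,"z":0,"turn":0},
    {"fingers":3.6,"x":-3.5,"y":0.2,"z":0,"turn":0},
    {"fingers":3.6,"x":-3.5,"y":0.2,"z":0,"turn":0},
    {"fingers":3.6,"x":-3.5,"y":0.2,"z":0,"turn":0},
    {"fingers":3.6,"x":-3.5,"y":0.2,"z":0,"turn":0},
    {"fingers":3.6,"x":-3.5,"y":0.2,"z":0,"turn":0},
    {"fingers":3.6,"x":-3.5,"y":0.2,"z":0,"turn":0},
  ],
)

```text
clock: 33.28
position: [596.9, 2.9, 106.9]
ee_rot: [-0.676, 0.737, 0.001, -0.002]
contact_force: [-0.1, -0.7, -1.2]
gripper_width: 48.8
```

servo_tool(
  rows=[
    {"fingers":3.6,"x":-3.5,"y":0.2,"z":0,"turn":0},
    {"fingers":3.6,"x":-3.5,"y":0.2,"z":0,"turn":0},
    {"fingers":3.6,"x":-3.5,"y":0.2,"z":0,"turn":0},
    {"fingers":3.6,"x":-3.5,"y":0.2,"z":0,"turn":0},
    {"fingers":3.6,"x":-3.5,"y":0.2,"z":0,"turn":0},
    {"fingers":3.6,"x":-3.5,"y":0.2,"z":0,"turn":0},
    {"fingers":3.6,"x":-2.5,"y":0.1,"z":0,"turn":0},
    {"fingers":3.6,"x":-1,"y":0,"z":0,"turn":0},
    {"fingers":3.6,"x":0,"y":0,"z":0,"turn":0},
    {"fingers":3.6,"x":0,"y":0,"z":0,"turn":0},
  ],
)

```text
clock: 34.12
position: [605.9, 245.8, 107.1]
ee_rot: [-0.676, 0.737, 0.0, -0.002]
contact_force: [-0.3, -0.8, -1.7]
gripper_width: 48.9
```

```bash
python3 plan.py 609.8 251.8 35 175.1
python3 - <<'E'
from meas import *
p,d=arm.get_image("scene");a,_=arm.get_image("top")
cv2.imwrite("pics/j27.png",np.hstack([cv2.resize(q,(400,400),interpolation=2) for q in (p[120:220,320:420,::-1],a[80:180,110:210,::-1])]))
E
```

```text
t 34.12 tcp [605.9 245.8 107.1] jaw 175.0 tilt 0.21 j [ 0.63  0.52 -0.05 -0.   -1.01 -0.72] F [-0.3 -0.8 -1.7] w 48.9
turn(tool) -0.1  alt 179.9 then shift cm x -0.63 y -0.34 z 7.21
now-axes shift x -0.65 y -0.36 z 7.21
```

View pics/j27.png

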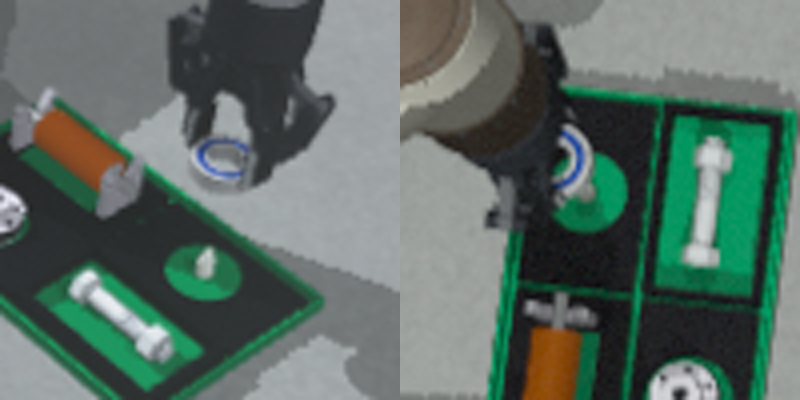

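servo_tool(
  rows=[
    {"fingers":3.6,"x":-0.3,"y":-0.2,"z":1.5,"turn":0},
    {"fingers":3.6,"x":-0.3,"y":-0.1,"z":2,"turn":0},
    {"fingers":3.6,"x":0,"y":0,"z":2,"turn":0},
    {"fingers":3.6,"x":0,"y":0,"z":1.5,"turn":0},
    {"fingers":3.6,"x":0,"y":0,"z":0,"turn":0},
    {"fingers":3.6,"x":0,"y":0,"z":0,"turn":0},
    {"fingers":3.6,"x":0,"y":0,"z":0,"turn":0},
  ],
)

```text
clock: 34.8
position: [611.6, 251.2, 40.1]
ee_rot: [-0.675, 0.738, -0.0, 0.001]
contact_force: [-1.4, -0.5, -0.8]
gripper_width: 48.9
```

```bash
python3 plan.py 609.8 251.8 35 175.1
python3 - <<'E'
from meas import *
p,d=arm.get_image("scene");a,_=arm.get_image("top");np.save("s14.npy",p)
cv2.imwrite("pics/j28.png",np.hstack([cv2.resize(q,(400,400),interpolation=2) for q in (p[150:210,340:400,::-1],a[95:155,125:185,::-1])]))
z=arm.read_state()["position"][2]+16.2
H,S,V=cv2.split(cv2.cvtColor(p,cv2.COLOR_RGB2HSV));m=((H>100)&(H<130)&(S>90)).astype(np.uint8)
k=np.zeros_like(m);k[150:200,345:400]=m[150:200,345:400];pts=np.argwhere(k)[:,::-1].astype(np.float32);e=cv2.fitEllipse(cv2.convexHull(pts));print(len(pts),e,onz("scene",*e[0],z+15).round(1))
print(onz("scene",371,185.1-2.5,36))
E
```

```text
t 34.8 tcp [611.6 251.2  40.1] jaw 174.9 tilt 0.11 j [ 0.63  0.59 -0.1   0.   -0.88 -0.72] F [-1.4 -0.5 -0.8] w 48.9
turn(tool) -0.2  alt 179.8 then shift cm x -0.05 y 0.19 z 0.51
now-axes shift x -0.05 y 0.19 z 0.51
31 ((374.4387512207031, 175.0501251220703), (8.712540626525879, 13.436322212219238), 98.58189392089844) [610.8 248.9  71.7]
[606.60909146 247.56134151  36.        ]
```

View pics/j28.png

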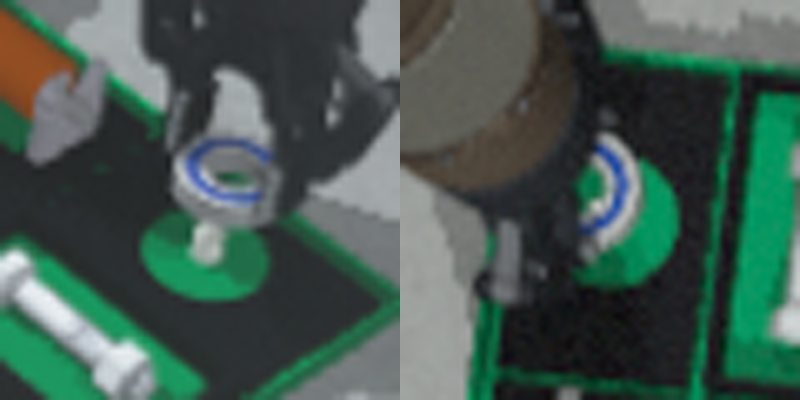

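servo_tool(
  rows=[
    {"fingers":3.6,"x":0,"y":0.2,"z":0.5,"turn":0},
    {"fingers":3.6,"x":0,"y":0,"z":0.8,"turn":0},
    {"fingers":3.6,"x":0,"y":0,"z":0.5,"turn":0},
    {"fingers":3.6,"x":0,"y":0,"z":0.2,"turn":0},
    {"fingers":3.6,"x":0,"y":0,"z":0,"turn":0},
    {"fingers":3.6,"x":0,"y":0,"z":0,"turn":0},
  ],
)

```text
clock: 35.4
position: [608.7, 251.9, 18.5]
ee_rot: [-0.676, 0.737, -0.0, -0.0]
contact_force: [-0.7, 0.6, -0.4]
gripper_width: 49.0
```

```bash
python3 plan.py 609.8 251.8 -5 175.1
python3 - <<'E'
from meas import *
p,d=arm.get_image("scene");a,_=arm.get_image("top");np.save("s14.npy",p)
cv2.imwrite("pics/j29.png",np.hstack([cv2.resize(q,(400,400),interpolation=2) for q in (p[160:210,345:395,::-1],a[95:155,125:185,::-1])]))
E
```

```text
t 35.4 tcp [608.7 251.9  18.5] jaw 175.0 tilt 0.03 j [ 0.64  0.62 -0.12  0.   -0.83 -0.72] F [-0.7  0.6 -0.4] w 49.0
turn(tool) -0.1  alt 179.9 then shift cm x 0.00 y -0.11 z 2.35
now-axes shift x -0.00 y -0.11 z 2.35
```

View pics/j29.png

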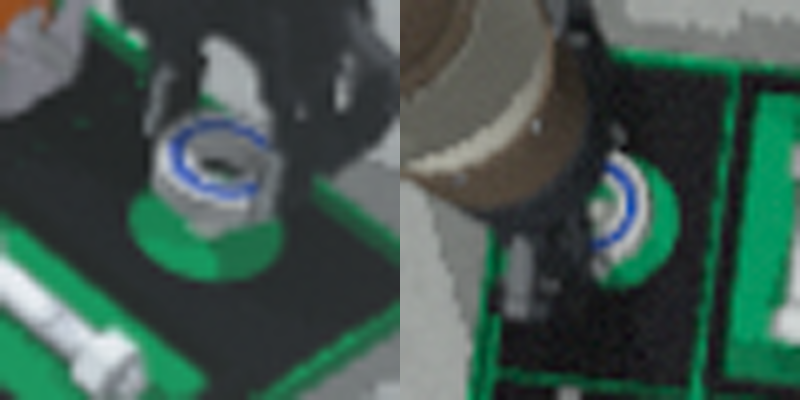

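The post tip shows inside the bore, so I'll go on down gently.

servo_tool(
  rows=[
    {"fingers":3.6,"x":0,"y":-0.1,"z":0.3,"turn":0},
    {"fingers":3.6,"x":0,"y":0,"z":0.3,"turn":0},
    {"fingers":3.6,"x":0,"y":0,"z":0.3,"turn":0},
    {"fingers":3.6,"x":0,"y":0,"z":0,"turn":0},
  ],
)

```text
clock: 35.83
position: [609.2, 251.5, 8.8]
ee_rot: [-0.675, 0.737, 0.0, -0.001]
contact_force: [0.3, 0.6, -1.4]
gripper_width: 48.8
```

servo_tool(
  rows=[
    {"fingers":3.6,"x":0,"y":0,"z":0.3,"turn":0},
    {"fingers":3.6,"x":0,"y":0,"z":0.3,"turn":0},
    {"fingers":3.6,"x":0,"y":0,"z":0.2,"turn":0},
    {"fingers":3.6,"x":0,"y":0,"z":0,"turn":0},
  ],
)

```text
clock: 36.17
position: [609.3, 251.6, 1.1]
ee_rot: [-0.675, 0.737, 0.0, -0.001]
contact_force: [0.3, -0.3, -1.6]
gripper_width: 48.7
```

servo_tool(
  rows=[
    {"fingers":3.6,"x":0,"y":0,"z":0.2,"turn":0},
    {"fingers":3.6,"x":0,"y":0,"z":0.1,"turn":0},
    {"fingers":3.6,"x":0,"y":0,"z":0,"turn":0},
  ],
)

```text
clock: 36.42
position: [609.6, 251.7, -1.5]
ee_rot: [-0.676, 0.737, 0.0, -0.0]
contact_force: [0.1, -0.3, -1.9]
gripper_width: 48.7
```

servo_tool(
  rows=[
    {"fingers":3.6,"x":0,"y":0,"z":0.2,"turn":0},
    {"fingers":3.6,"x":0,"y":0,"z":0.1,"turn":0},
    {"fingers":3.6,"x":0,"y":0,"z":0,"turn":0},
  ],
)

```text
clock: 36.67
position: [609.5, 251.7, -4.5]
ee_rot: [-0.675, 0.737, 0.0, -0.0]
contact_force: [-0.7, -0.3, -1.3]
gripper_width: 48.8
```

servo_tool(
  rows=[
    {"fingers":3.6,"x":0,"y":0,"z":0.1,"turn":0},
    {"fingers":3.6,"x":0,"y":0,"z":0,"turn":0},
  ],
)

```text
clock: 36.83
position: [609.8, 251.9, -5.1]
ee_rot: [-0.676, 0.737, -0.0, 0.0]
contact_force: [0.1, -0.3, -0.6]
gripper_width: 48.8
```

Force is easing at the expected height. One more millimetre, then release.

servo_tool(
  rows=[
    {"fingers":3.6,"x":0,"y":0,"z":0.1,"turn":0},
    {"fingers":3.6,"x":0,"y":0,"z":0,"turn":0},
  ],
)

```text
clock: 37.0
position: [609.9, 251.9, -5.2]
ee_rot: [-0.676, 0.737, -0.0, 0.0]
contact_force: [-1.4, 0.1, 4.4]
gripper_width: 48.8
```

servo_tool(
  rows=[
    {"fingers":5.2,"x":0,"y":0,"z":0,"turn":0},
    {"fingers":5.8,"x":0,"y":0,"z":0,"turn":0},
    {"fingers":6.4,"x":0,"y":0,"z":0,"turn":0},
    {"fingers":6.4,"x":0,"y":0,"z":-0.3,"turn":0},
    {"fingers":6.4,"x":0,"y":0,"z":-2,"turn":0},
    {"fingers":6.4,"x":0,"y":0,"z":-4,"turn":0},
    {"fingers":6.4,"x":0,"y":0,"z":-4,"turn":0},
    {"fingers":6.4,"x":0,"y":0,"z":-2,"turn":0},
    {"fingers":6.4,"x":4,"y":0,"z":0,"turn":0},
    {"fingers":6.4,"x":4,"y":0,"z":0,"turn":0},
  ],
)

```text
clock: 37.83
position: [603.9, 173.6, 119.3]
ee_rot: [-0.677, 0.736, -0.001, 0.003]
contact_force: [0.8, -0.8, -0.9]
gripper_width: 64.4
```

servo_tool(
  rows=[
    {"fingers":6.4,"x":4,"y":0,"z":0,"turn":0},
    {"fingers":6.4,"x":4,"y":0,"z":0,"turn":0},
    {"fingers":6.4,"x":4,"y":0,"z":0,"turn":0},
    {"fingers":6.4,"x":4,"y":0,"z":0,"turn":0},
    {"fingers":6.4,"x":4,"y":0,"z":0,"turn":0},
    {"fingers":6.4,"x":4,"y":0,"z":0,"turn":0},
    {"fingers":6.4,"x":0,"y":0,"z":0,"turn":0},
    {"fingers":6.4,"x":0,"y":0,"z":0,"turn":0},
  ],
)

```text
clock: 38.5
position: [581.5, -69.1, 117.1]
ee_rot: [-0.674, 0.739, -0.0, 0.0]
contact_force: [0.8, 0.7, -0.3]
gripper_width: 63.9
```

```bash
python3 - <<'E'
from meas import *
print(arm.read_state()["clock"],arm.read_state()["position"])
P={}
for n in("scene","top"):
    p,d=arm.get_image(n);X=depthpts(n,d);P[n]=p
    H,S,V=cv2.split(cv2.cvtColor(p,cv2.COLOR_RGB2HSV));m=((H>100)&(H<130)&(S>90)).astype(np.uint8)
    b=(345,165,395,205) if n=="scene" else (140,110,172,145)
    k=np.zeros_like(m);k[b[1]:b[3],b[0]:b[2]]=m[b[1]:b[3],b[0]:b[2]];pts=np.argwhere(k)[:,::-1].astype(np.float32);e=cv2.fitEllipse(cv2.convexHull(pts));print(n,"bearing",np.round(e[0],1),onz(n,*e[0],26).round(1),"z",np.median(X[k>0][:,2]))
    hb=(H<15)&(S>80)
    for nm,bb in (("oldbear",(295,118,322,146) if n=="top" else (250,255,282,282)),("oldbolt",(338,158,364,202) if n=="top" else (175,247,216,278))):
        def c(pp):
            h,s,v=cv2.split(cv2.cvtColor(pp,cv2.COLOR_RGB2HSV));mm,_=blob(((h<15)&(s>80)).astype(np.uint8),bb);return np.array(cen(mm))
        print(n,nm,"px now-start",(c(p)-c(np.load(f"{n}0p.npy"))).round(2))
cv2.imwrite("pics/j30.png",np.hstack([cv2.resize(q,(400,400),interpolation=2) for q in (P["scene"][130:230,300:400,::-1],P["top"][95:215,110:230,::-1])]))
E
```

```text
38.5 [581.50069825 -69.12984382 117.06339254]
scene bearing [371.6 184.9] [609.2 249.9  26. ] z 24.71516356441134
scene oldbear px now-start [-0.01 -0.01]
scene oldbolt px now-start [-0.06 -0.04]
top bearing [143.9 115.9] [640.8 286.3  26. ] z 26.495022917722167
top oldbear px now-start [0.14 0.04]
top oldbolt px now-start [0. 0.]
```

View pics/j30.png

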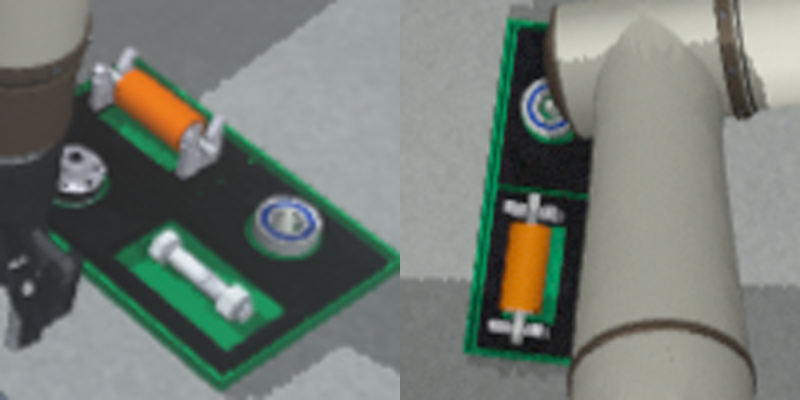

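servo_tool(
  rows=[
    {"fingers":6.4,"x":4,"y":0,"z":-2,"turn":0},
    {"fingers":6.4,"x":4,"y":0,"z":-2,"turn":0},
    {"fingers":6.4,"x":4,"y":0,"z":0,"turn":0},
    {"fingers":6.4,"x":4,"y":0,"z":0,"turn":0},
    {"fingers":6.4,"x":4,"y":0,"z":0,"turn":0},
    {"fingers":6.4,"x":0,"y":0,"z":0,"turn":0},
    {"fingers":6.4,"x":0,"y":0,"z":0,"turn":0},
    {"fingers":6.4,"x":0,"y":0,"z":0,"turn":0},
  ],
)

```text
clock: 39.27
position: [565.3, -259.6, 153.8]
ee_rot: [-0.676, 0.737, 0.0, 0.0]
contact_force: [0.2, -0.2, 0.3]
gripper_width: 64.1
```

```bash
python3 - <<'E'
from meas import *
P={n:arm.get_image(n) for n in("scene","top")}
for n in P:
    p,d=P[n];X=depthpts(n,d);H,S,V=cv2.split(cv2.cvtColor(p,cv2.COLOR_RGB2HSV));b=(135,150,168,205) if n=="top" else (315,135,362,182)
    m,_=blob(((H>5)&(H<25)&(S>150)).astype(np.uint8),b);print(n,"roller",onz(n,*cen(m),38).round(1),"z",np.percentile(X[m>0][:,2],[50,90]).round(1))
cv2.imwrite("pics/j31.png",np.hstack([cv2.resize(q,(400,400),interpolation=2) for q in (P["scene"][0][130:230,300:400,::-1],P["top"][0][95:215,110:230,::-1])]))
E
```

```text
scene roller [457.9 264.7  38. ] z [47.6 52.3]
top roller [464.2 267.4  38. ] z [50.6 55.7]
```

View pics/j31.png

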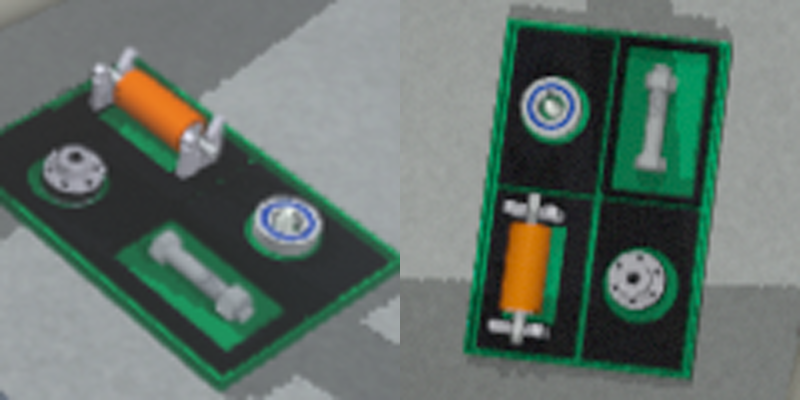

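All four parts are seated with the arm clear, so I'll hand in.

```bash
python3 -c "
from bench import arm
print(arm.job_done())"
```

```text
the job is handed in; nothing more can be done
None
```

I filled the green kit tray and handed the job in at about 39 s. No verdict came back, so what follows is what my last pictures and measurements showed.

- **Roller:** both axle ends are in the slots. The tube's top measured 52–56 mm, against 53 mm when fully seated.
- **Bearing:** the new blue-sealed bearing sits flat round the post. Its top is at 25–26 mm (26 expected), within about 2 mm of the post's centre in the scene view.
- **Pulley:** it stands hub up in the recess, about 2 mm off centre.
- **Bolt:** the silver bolt lies along the bin, flat on the floor as far as the pictures show; I took no separate height measurement.
- **Rusty parts:** both measured as unmoved (0.14 pixel at most).

**Checks that failed or disagreed:**
- **Slipped grasps:** the fingertips sit roughly 20 mm farther back than the reported tool point suggests. Because of this, my first grasps of the roller and bearing slid over the top, and the first try at the pulley closed above its hub. I went lower and repeated each one.
- **Camera disagreement:** the two cameras differ by about 2–6 mm in places.
- **Bad reading:** the last top-view fit of the bearing was spoiled by other blue pixels. I relied on the scene view and the picture instead.

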